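Lay a picture frame face down in its cradle and fit the easel back

TASK

Take the small wooden picture frame out of the drying rack and lay it face down in the assembly cradle, so that the stepped recess in its back is on top; set it down with the gripper, do not let it drop in. Then fit the easel back into that recess with its stand leg on top, lying flat on the step all round, and let go. Leave the white tub and the wooden star on the bench where they are.

Things in the scene. Friction and masses are not known exactly. Their poses are not given: they have to be found in the camera images.
- frame: Bare light-wood picture frame, 130 x 62 x 20 mm, 0.15 kg; origin at the block's centre. x points out of the moulded front face (raised outer edge, bead, window 100 x 32), z along the 130 (vertical at the start: it stands on a short end in the rack, 14 mm above the bench), y along the 62 width, across which its plain flat sides can be held. Both ends alike.
- frame_recess (a point): Centre of the step in the frame's stepped back recess (rebate) that takes the easel back, 3 mm behind the frame's origin (-x side); axes as the frame's. Recess 114 x 46 mm and 7 mm deep from the frame's back surface, walls 8 mm thick.
- rack: Fixed drying rack: board 124 x 90 x 14 mm with four rows of two upright wooden pegs 8 thick, tops 59 above the bench, pegs of a row 38 apart. Origin: centre of the underside, on the bench. x runs across the slots; the frame stands in the middle slot (23 wide), its face looking along +x, its long sides free.
- cradle: Fixed assembly cradle: plywood board 186 (y) x 100 (x) x 12 mm on the dark work block (its top 46 above the bench), origin at the centre of its underside. On it a cork-faced riser 44 wide, narrower than the frame, so fingers can pass beside it, down to the board 18 below the pocket floor. At each end a block with two corner cheeks; the middle 96 of both long sides is open.
- cradle_floor (a point): Centre of the cradle's pocket floor, 30 mm above the cradle's underside; z up, y along the pocket's 134 length, x along its 66 width (2 mm clearance on each side of the frame). End blocks and cheeks rise 13 above it, the upper part sloping outward as a lead-in. With the frame home in it, the frame's origin is 10 above this point. Either end of the frame may lie at either end.
- back_panel: Easel back: dark panel 110 (x) x 42 (y) x 5 mm, 0.07 kg, on top of it a fixed stand leg, a wooden bar 80 x 18 and 14 high along its middle, small brass hinge at one end. Origin: centre of the panel's underside, z up. Lies leg up on the bench. Fits the recess either end first, 2 clearance each side; home, the panel is 2 below the frame's back, the leg 12 proud.
- tub: White tub of filler with a lid, 72 mm across, 68 mm high, standing on the bench; origin at the centre of its underside. Leave it alone.
- star: Cut-out wooden star, 73 x 84 x 12 mm, lying on the bench; origin at the centre of its underside. Leave it alone.
Things that resemble listed ones, but are neither listed nor needed, are in the scene too. What is shaped like the frame but blue or purple is not meant.

How it is judged:
On the way, in this order (a step that is already met when the one before it is completed fails the run):
1. the gripper sets the frame down face down in the cradle: lying flat within 0.12 rad, within 6 mm of home, while the fingers still touch it (x of frame in the frame of cradle_floor between -0.006 and 0.006 m and y of frame in the frame of cradle_floor between -0.006 and 0.006 m and z of frame in the frame of cradle_floor between 0.004 and 0.016 m and angle between frame's own x axis and vertical above 3.02 rad and angle between the z axis of frame and the y axis of cradle_floor, either way round below 0.12 rad and contact force between the fingers and frame above 0.3 N), for 0.04 s.
2. the frame rests face down on the pocket floor, released (x of frame in the frame of cradle_floor between -0.004 and 0.004 m and y of frame in the frame of cradle_floor between -0.004 and 0.004 m and z of frame in the frame of cradle_floor between 0.008 and 0.012 m and angle between frame's own x axis and vertical above 3.08 rad and angle between the z axis of frame and the y axis of cradle_floor, either way round below 0.06 rad and contact force between the fingers and frame below 0.05 N and linear speed of frame below 0.02 m/s and angular speed of frame below 0.2 rad/s), for 0.2 s.
At the end, for the whole second after the job is handed in: The frame lies face down on the cradle's pocket floor (within 4 mm sideways, 2 mm in height, 0.06 rad), and the easel back lies leg up in the frame's recess, flat on its step (within 1.5 mm in height and 0.035 rad, 4 mm sideways); both released and at rest (all of step 2 and x of back_panel in the frame of frame between -0.0045 and -0.0015 m and y of back_panel in the frame of frame between -0.004 and 0.004 m and z of back_panel in the frame of frame between -0.004 and 0.004 m and angle between the z axis of back_panel and the x axis of frame, either way round below 0.035 rad and angle between back_panel's own z axis and vertical below 0.08 rad and linear speed of back_panel below 0.02 m/s and angular speed of back_panel below 0.2 rad/s and contact force between the fingers and back_panel below 0.05 N); the robot touches nothing.
It fails at once if the tub or the star is moved by more than 30 mm (distance of any of tub, star from where it was at the start of the episode above 0.03 m).
It also fails if it takes over 64 s, if anything falls off the work surface, if the arm or the gripper's body presses on something with over 40 N, if the wrist force passes 120 N, or if a joint passes its speed limit or range.

ROBOT

A 7-joint arm with a two-finger parallel gripper is mounted at the origin on a cart in front of the work surface, level with it; the furniture and walls round the work are solid. World frame = base frame: x ahead of the robot, y to its left, z up, the work surface at z = 0. Lengths are in m, angles in rad, forces in N, time in s.
With the tool pointing down it reaches from about 0.4 to 0.9 m from the base axis. Payload 5.5 kg.
Tool frame: the origin (TCP) lies between the finger pads; the fingertips stand 8 mm ahead of it and the grasp point (between the pads) lies 11 mm behind it; z points along the fingers, y is the direction in which the jaws open and shut (so a half turn about z gives the same grasp; the last joint's range is limited). The gripper opens to 92 mm and grips with 3 to 60 N. Pads are 19 mm wide; open, the fingers measure 130 mm over their backs; the gripper's body (75 mm by 190 mm) begins 47 mm behind the grasp point.
Start: joints at [1.485, 0.501, -0.427, 1.55, 0.221, 1.138, -0.21], TCP at [0.222, -0.611, 0.235] pointing down, gripper open.
Joint ranges: [-2.88, 2.88], [-0.31, 2.03], [-1.54, 1.56], [0.2, 2.42], [-1.41, 4.55], [0.19, 2.02], [-2.57, 2.57]. Speed limits (rad/s): [2.57, 2.57, 3.14, 3.14, 3.14, 3.14, 3.14].

INTERFACE

Orientations are given as a unit quaternion [x, y, z, w].
In Python, from rig import r gives the robot as it stands.
- The arm moves only by the tool step_arm, never from a script. Its argument "plan" is one flat list of numbers, 7 for each row, row after row: the turn, a rotation vector about the tool's x, y, z in degrees, then the shift along the tool's x, y, z in m, then the opening in per cent of the stroke, from 0 (shut) to 100 (fully open). In form: [rx, ry, rz, tx, ty, tz, grip, rx, ry, rz, tx, ty, tz, grip, ...]. A call has 1 to 20 rows; each row is the pose to reach, as a shift and turn from the pose commanded when the call began, along the tool's axes at that moment; what a row does not reach only later rows make up. A row lasts 1/8 s, in which the tool goes at most 62.5 mm and 10.7 degrees, less where a joint would pass 70% of its speed; a pose out of reach is approached as far as the arm can. A call with a gripper value outside its range is refused whole. The fingers move at their own pace and stop on an object; the grip force is fixed at half the most. Time passes only in rows, so rows that repeat a pose let the fingers close. It gives the time, the measured TCP pose, the force and the opening at its end, in the units of the state.
- r.observe(): the state, without advancing time (a new reading comes with each control period).
- r.camera(name): name is "side" or "top"; returns the picture (400x640x3 uint8, red, green, blue); there is no depth.
- r.get_calibration(name): a dict with "camera_matrix" (3x3 intrinsics, pixels), "T" (4x4, takes a point from camera to world coordinates). Camera axes: x right, y up, looking along -z (the intrinsics and any distortion apply to the point x, -y, -z); pixel columns grow to the right and rows downward; lengths in m; the calibration is good to about 2 mm. A picture is of the moment at which its call begins. get_calibration takes no time and is no camera call.
- r.hand_in(): hands the job in, once; it reports no verdict.
The state is a dict: "t": time; "joints": joint angles; "joint_vel": joint speeds; "joint_torque": joint torques, N m; "ee_pos": TCP position; "ee_rot": TCP orientation; "force": force on the tool from outside, world axes, zero at the start; "torque": the same for the moment, N m; "width": finger opening in m.
Only numpy, scipy, OpenCV 4.12 (cv2) and the standard library are available. Lean on these libraries where they do the work, as an engineer would, in place of code of your own. Each camera call takes 0.05 s, during which the arm holds its last target.

## Working session

There is one attempt and no reset: what is moved stays moved. The work goes in short steps, Python scripts to look and compute and a tool call to move; the robot and the scene stay as the last step left them, time stands still between calls to the robot, and variables do not carry over. Pictures are saved under pics/ and viewed, and the job is handed in when it is done.

Besides the shell and the picture viewer there is one more tool, called after "Emit:" as name(argument=value, ...) on one line, values as JSON. step_arm: Moves the arm, as the interface text tells. Its arguments: {"type":"object","properties":{"plan":{"type":"array"}},"required":["plan"]}

```bash
ls; mkdir -p pics
python3 - <<'E'
from rig import r
import cv2
o=r.observe();print(o)
for n in("side","top"):
    im=r.camera(n);cv2.imwrite(f"pics/{n}0.png",im[:,:,::-1])
    c=r.get_calibration(n);print(n,c)
E
```

```text
pics
{'t': 0.0, 'joints': array([ 1.48517205,  0.50184771, -0.42678024,  1.55141867,  0.22082354,
        1.13825965, -0.21027692]), 'joint_vel': array([ 0.00027531,  0.00052669, -0.00012012, -0.00123519, -0.00032681,
        0.000456  ,  0.00173659]), 'joint_torque': array([ 3.53149990e-04, -5.66596341e+01, -5.81611454e+00, -2.79106486e+01,
       -6.87120622e-02,  3.10441107e-02,  2.08598503e-04]), 'ee_pos': array([ 0.22188882, -0.61025826,  0.23369047]), 'ee_rot': array([ 9.84822043e-01,  1.73564587e-01, -1.36959005e-04, -9.27291119e-04]), 'force': array([0.24934079, 0.96538194, 0.6781484 ]), 'torque': array([-0.04563971,  0.01789897, -0.01164995]), 'width': 0.09209737551585453}
side {'camera_matrix': array([[397.90226017,   0.        , 318.75118281],
       [  0.        , 397.90226017, 201.32364851],
       [  0.        ,   0.        ,   1.        ]]), 'T': array([[ 0.99616152,  0.05069797, -0.07135781,  0.54657572],
       [-0.08631069,  0.4330749 , -0.89721602, -0.79561531],
       [-0.01458375,  0.89993102,  0.43578833,  0.45805632],
       [ 0.        ,  0.        ,  0.        ,  1.        ]])}
top {'camera_matrix': array([[421.08496066,   0.        , 324.07306634],
       [  0.        , 421.08496066, 194.51288379],
       [  0.        ,   0.        ,   1.        ]]), 'T': array([[ 0.01714751,  0.99461951, -0.10216646,  0.5301471 ],
       [-0.99949733,  0.01977683,  0.02477849, -0.00876605],
       [ 0.0266657 ,  0.10169022,  0.99445867,  0.91999506],
       [ 0.        ,  0.        ,  0.        ,  1.        ]])}
```

View pics/side0.png

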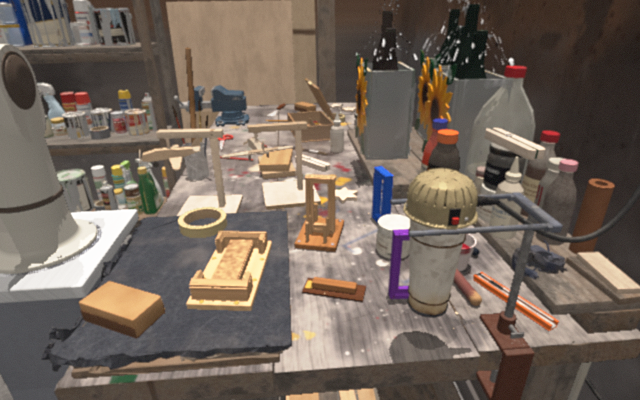

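View pics/top0.png

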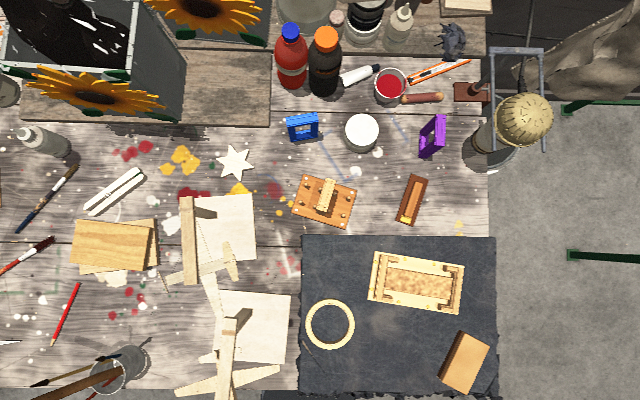

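Run:
```python
import cv2
a=cv2.imread("pics/top0.png")
cv2.imwrite("pics/t_crop.png",cv2.resize(a[150:330,270:510],None,fx=3.3,fy=3.3,interpolation=cv2.INTER_CUBIC))
a=cv2.imread("pics/side0.png")
cv2.imwrite("pics/s_crop.png",cv2.resize(a[160:320,180:400],None,fx=3.6,fy=3.6,interpolation=cv2.INTER_CUBIC))
```

```text
(no output)
```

View pics/t_crop.png

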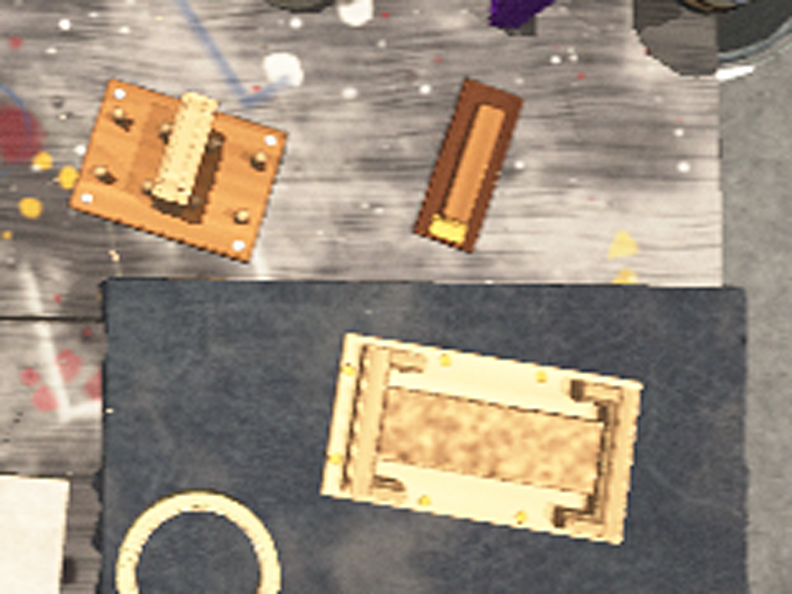

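View pics/s_crop.png

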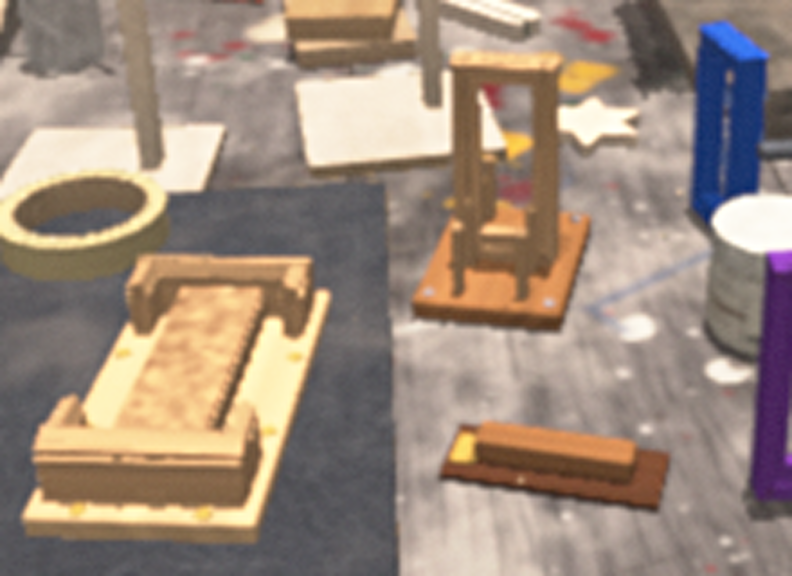

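```bash
cat > h.py <<'E'
import numpy as np, cv2, json
CAL={'side':(np.array([[397.90226017,0,318.75118281],[0,397.90226017,201.32364851],[0,0,1]]),np.array([[0.99616152,0.05069797,-0.07135781,0.54657572],[-0.08631069,0.4330749,-0.89721602,-0.79561531],[-0.01458375,0.89993102,0.43578833,0.45805632],[0,0,0,1]])),
'top':(np.array([[421.08496066,0,324.07306634],[0,421.08496066,194.51288379],[0,0,1]]),np.array([[0.01714751,0.99461951,-0.10216646,0.5301471],[-0.99949733,0.01977683,0.02477849,-0.00876605],[0.0266657,0.10169022,0.99445867,0.91999506],[0,0,0,1]]))}
def ray(n,u,v):
    K,T=CAL[n]; d=np.array([(u-K[0,2])/K[0,0],-(v-K[1,2])/K[1,1],-1.]); return T[:3,3],T[:3,:3]@d
def onz(n,u,v,z):
    o,d=ray(n,u,v); return o+d*(z-o[2])/d[2]
def proj(n,p):
    K,T=CAL[n]; q=T[:3,:3].T@(np.asarray(p)-T[:3,3]); return np.array([K[0,2]+K[0,0]*q[0]/-q[2],K[1,2]+K[1,1]*q[1]/q[2]])
E
python3 - <<'E'
from h import *
def rep(name,n,c,z,s,off):
    P=[onz(n,u/s+off[0],v/s+off[1],z)[:2] for u,v in c]
    P=np.array(P);print(name,'ctr',P.mean(0).round(4),'edges',[np.linalg.norm(P[i]-P[(i+1)%4]).round(4) for i in range(4)],'ang',[np.degrees(np.arctan2(*(P[(i+1)%4]-P[i])[::-1])).round(1) for i in range(4)])
o=(270,150)
rep('rack','top',[(110,80),(288,130),(249,262),(71,208)],.014,3.3,o)
rep('crad','top',[(346,333),(643,383),(621,544),(321,494)],.058,3.3,o)
rep('panel','top',[(466,77),(523,97),(473,254),(413,234)],.005,3.3,o)
rep('frametop','top',[(185,92),(218,98),(190,206),(153,197)],.144,3.3,o)
a=cv2.imread('pics/top0.png');hsv=cv2.cvtColor(a,cv2.COLOR_BGR2HSV)
for nm,(u,v) in dict(rack=(300,190),panel=(402,210),panel2=(418,185),leg=(411,198),frame=(326,195),crad=(400,255)).items(): print(nm,hsv[v,u])
so=(180,160)
rep('panel_s','side',[(447,424),(670,455),(660,508),(440,478)],.005,3.6,so)
rep('frametop_s','side',[(452,54),(562,54),(562,72),(452,70)],.144,3.6,so)
rep('rack_s','side',[(412,305),(562,318),(590,222),(450,222)],.014,3.6,so)
E
```

```text
rack ctr [ 0.6083 -0.0323] edges [np.float64(0.1216), np.float64(0.0904), np.float64(0.1211), np.float64(0.0879)] ang [np.float64(-104.6), np.float64(164.2), np.float64(74.2), np.float64(-15.5)]
crad ctr [ 0.4427 -0.2204] edges [np.float64(0.1866), np.float64(0.0986), np.float64(0.1861), np.float64(0.0987)] ang [np.float64(-98.5), np.float64(171.1), np.float64(81.5), np.float64(-8.6)]
panel ctr [ 0.6159 -0.225 ] edges [np.float64(0.0404), np.float64(0.1108), np.float64(0.0417), np.float64(0.1115)] ang [np.float64(-108.4), np.float64(162.1), np.float64(72.6), np.float64(-18.7)]
frametop ctr [ 0.6093 -0.0327] edges [np.float64(0.0189), np.float64(0.063), np.float64(0.0213), np.float64(0.062)] ang [np.float64(-99.2), np.float64(166.4), np.float64(77.4), np.float64(-15.8)]
rack [ 16 146 244]
panel [ 10 164 148]
panel2 [ 15 160 226]
leg [ 15 158 238]
frame [ 23  85 254]
crad [ 27  76 255]
panel_s ctr [ 0.6158 -0.2262] edges [np.float64(0.1163), np.float64(0.0411), np.float64(0.1086), np.float64(0.0437)] ang [np.float64(-18.8), np.float64(-107.7), np.float64(162.2), np.float64(82.4)]
frametop_s ctr [ 0.612  -0.0361] edges [np.float64(0.0641), np.float64(0.027), np.float64(0.0625), np.float64(0.0242)] ang [np.float64(-7.0), np.float64(-97.2), np.float64(170.4), np.float64(86.8)]
rack_s ctr [ 0.6081 -0.0427] edges [np.float64(0.088), np.float64(0.1154), np.float64(0.09), np.float64(0.1015)] ang [np.float64(-15.4), np.float64(73.8), np.float64(173.5), np.float64(-105.7)]
```

Run:
```python
import cv2
a=cv2.imread("pics/side0.png")
b=cv2.resize(a[168:252,290:350],None,fx=7,fy=7,interpolation=cv2.INTER_CUBIC)
c=cv2.resize(a[210:305,380:440],None,fx=6,fy=6,interpolation=cv2.INTER_CUBIC)
import numpy as np
h=max(b.shape[0],c.shape[0]);p=lambda x:cv2.copyMakeBorder(x,0,h-x.shape[0],0,0,0)
cv2.imwrite("pics/f.png",np.hstack([p(b),p(c)]))
```

```text
(no output)
```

View pics/f.png

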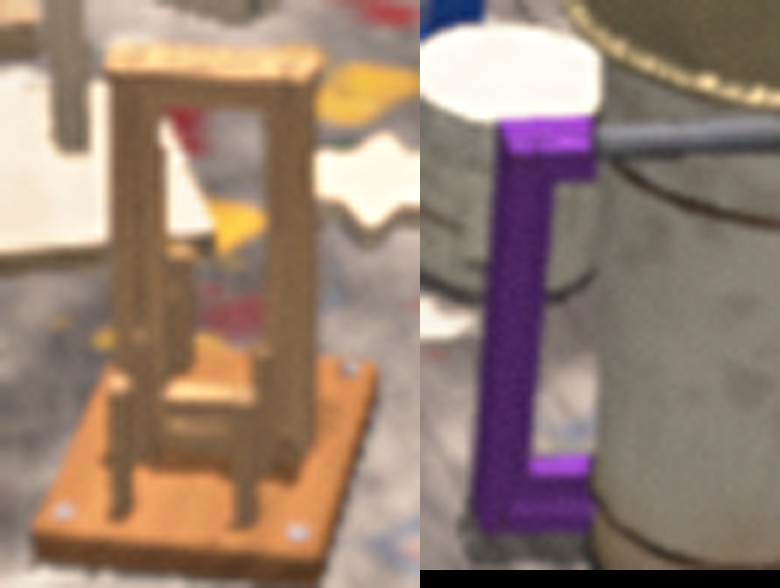

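Run:
```python
import cv2,numpy as np
a=cv2.imread("pics/side0.png")
g=a[170:240,300:342].astype(float)
g=np.clip((g-20)*255/150,0,255).astype(np.uint8)
b=cv2.resize(g,None,fx=8,fy=8,interpolation=cv2.INTER_CUBIC)
cv2.imwrite("pics/f2.png",b)
gr=cv2.cvtColor(a,cv2.COLOR_BGR2GRAY)
for v in range(183,222,4): print(v,gr[v,302:340])
print(gr[172:240,318])
```

```text
183 [157 232 239 178 108  93  94  92  99 102 102  99  96  95  97 101 100 109
 113 118 121 119 119 118 114 109  98  99  94  95  97 103 111 158 191 197
 195 195]
187 [142 230 243 183 110  94  91  94  96  99 143 223 209 145 104 100 110 121
 135 144 151 157 164 167 162 139 113  97  96  97  98 100  98 115 129 129
 127 123]
191 [239 245 244 183 111  96  97  95  98 102 102 151 234 245 205 152 138 135
 137 138 141 142 139 139 139 123 106  96  96 101  99  97 135 235 253 253
 252 251]
195 [238 241 240 184 114  99  97  94  99 102 103 146 233 247 247 242 198 140
 123 124 129 134 137 136 136 123 104  95  98  98 101  96 126 210 244 249
 249 251]
199 [241 243 243 187 113 100 103  96  99 107 106 149 234 248 247 246 248 241
 221 203 200 202 207 206 202 175 125  98  99 102 101 104 102 108 124 131
 121 110]
203 [130 125 116 108 104 102 104 101 100 106 110 120 156 173 166 131  97  87
 112 164 173 149 133 126 124 117 109 106 105 102 102 103 101 120 131 140
 151 153]
207 [126 124 124 118 106 105 105  97  99 107 111 103  98  98  99 106 109 114
 107 106 112 112 103 105 109 104 103 105 103 103 105 104 102 115 124 128
 130 136]
211 [117 113 107 101 105 106 103  96 100 106 112 102  98  97  99  97 104 109
 108 105 106 107 103 100 102 103 106 108 104 105 104 104 102 116 134 138
 136 135]
215 [110 121 137 139 122 107 109 122 123 111 114 101  92  97  97 106 130 133
 126 119 112 111 111 111 111 111 110 109 105 106 107 107 108 136 163 172
 171 171]
219 [102 101 104 111 107 103 103  99  98 101 108 102  93  96  97 114 149 164
 165 163 165 165 161 142 116 108 100 102 103 105 109 103 104 137 163 167
 158 167]
[191 184 192 211 216 197 166 120  99 104 105 100 100 103 108 110 102 108
 122 138 141 148 163 198 225 243 244 248 239 164  97  97 112 122 113 109
 114 111 106 104 100  99 103 130 163 159 153 149 158 165 185 215 210 139
  98 109 122 127 112 100  93  92  93 124 168 173 170 170]
```

View pics/f2.png

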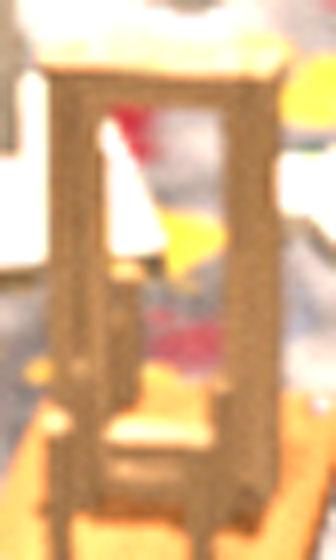

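Run:
```python
from h import *
c=np.array([.6088,-.0327,0]);n=np.array([-.266,-.964,0]);w=np.array([.964,-.266,0])
def P(l,nn,ww,z): print(l,proj('side',c+n*nn+w*ww+[0,0,z]).round(1))
for h,L in dict(back=[('sillfar',-.01,.029),('sillnear',.003,.029),('ledgefar',.003,.022),('ledgenear',.010,.022),('bot',.010,.014),('topstepwin',.003,.129),('topwallunder',.01,.136),('topnear',.010,.144),('topfar',-.01,.144)],
 front=[('sillfar',-.003,.029),('sillnear@10',.010,.029),('sillnear@6',.006,.029),('bot',.01,.014),('topwin@10',.01,.129),('topwin@5',.005,.129)]).items():
    for l,nn,z in L: P(h+' '+l,nn,0,z)
for l,nn,ww in [('outerL',.01,-.031),('recL',.01,-.023),('winL n3',.003,-.016),('winL n10',.01,-.016),('winL far -10',-.01,-.016),('winL far -3',-.003,-.016),('winR n3',.003,.016),('winRn10',.01,.016),('outR',.01,.031),('recR',.01,.023)]:P(l,nn,ww,.09)
```

```text
back sillfar [320.6 223. ]
back sillnear [319.6 225.9]
back ledgefar [319.6 228.6]
back ledgenear [319.1 230.2]
back bot [319.1 233.4]
back topstepwin [318.9 184. ]
back topwallunder [318.3 182.2]
back topnear [318.2 178.6]
back topfar [320. 175.]
front sillfar [320.1 224.5]
front sillnear@10 [319.  227.4]
front sillnear@6 [319.3 226.5]
front bot [319.1 233.4]
front topwin@10 [318.3 185.3]
front topwin@5 [318.8 184.4]
outerL [304.3 201.3]
recL [307.9 201.5]
winL n3 [311.8 200.3]
winL n10 [311.2 201.8]
winL far -10 [313.  197.8]
winL far -3 [312.4 199.1]
winR n3 [326.6 201.3]
winRn10 [326.1 202.8]
outR [333.1 203.2]
recR [329.4 203. ]
```

Run:
```python
from h import *
a=cv2.imread("pics/side0.png").astype(int)
for u in (316,319,322,325):
    print(u);print([ (v,tuple(a[v,u][::-1]),round(a[v,u,0]/a[v,u,2],2)) for v in range(214,236)])
print('top');print([ (v,tuple(a[v,320][::-1]),round(a[v,320,0]/a[v,320,2],2)) for v in range(171,190)])
```

```text
316
[(214, (np.int64(121), np.int64(92), np.int64(67)), np.float64(0.55)), (215, (np.int64(119), np.int64(92), np.int64(67)), np.float64(0.56)), (216, (np.int64(121), np.int64(93), np.int64(69)), np.float64(0.57)), (217, (np.int64(120), np.int64(93), np.int64(67)), np.float64(0.56)), (218, (np.int64(116), np.int64(89), np.int64(63)), np.float64(0.54)), (219, (np.int64(119), np.int64(92), np.int64(65)), np.float64(0.55)), (220, (np.int64(128), np.int64(91), np.int64(61)), np.float64(0.48)), (221, (np.int64(172), np.int64(116), np.int64(73)), np.float64(0.42)), (222, (np.int64(237), np.int64(172), np.int64(113)), np.float64(0.48)), (223, (np.int64(255), np.int64(219), np.int64(153)), np.float64(0.6)), (224, (np.int64(252), np.int64(204), np.int64(144)), np.float64(0.57)), (225, (np.int64(172), np.int64(129), np.int64(91)), np.float64(0.53)), (226, (np.int64(122), np.int64(92), np.int64(67)), np.float64(0.55)), (227, (np.int64(140), np.int64(106), np.int64(76)), np.float64(0.54)), (228, (np.int64(165), np.int64(126), np.int64(90)), np.float64(0.55)), (229, (np.int64(161), np.int64(122),
[... 5796 characters left out ...]
int64(121), np.int64(93), np.int64(66)), np.float64(0.55)), (181, (np.int64(124), np.int64(95), np.int64(68)), np.float64(0.55)), (182, (np.int64(129), np.int64(97), np.int64(73)), np.float64(0.57)), (183, (np.int64(138), np.int64(104), np.int64(90)), np.float64(0.65)), (184, (np.int64(147), np.int64(118), np.int64(114)), np.float64(0.78)), (185, (np.int64(148), np.int64(123), np.int64(120)), np.float64(0.81)), (186, (np.int64(148), np.int64(125), np.int64(119)), np.float64(0.8)), (187, (np.int64(153), np.int64(129), np.int64(123)), np.float64(0.8)), (188, (np.int64(150), np.int64(121), np.int64(117)), np.float64(0.78)), (189, (np.int64(145), np.int64(120), np.int64(115)), np.float64(0.79))]
```

Run:
```python
from h import *
def tri(a,b):
    o1,d1=ray('side',*a);o2,d2=ray('top',*b)
    A=np.stack([d1,-d2],1);s=np.linalg.lstsq(A,o2-o1,rcond=None)[0]
    p,q=o1+d1*s[0],o2+d2*s[1];return ((p+q)/2).round(3),np.linalg.norm(p-q).round(3)
print('lantern top',tri((443,172),(528,112)))
print('lantern base',onz('side',430,303,0).round(3))
print('purple',onz('top',425,155,.0).round(3),onz('top',440,118,.13).round(3), tri((393,232),(423,134)))
print('tub',onz('top',362,133,.068).round(3),'star',onz('top',234,162,.012).round(3))
print('bar',tri((400,235),(490,50)),tri((556,225),(543,50)))
print('blue',tri((380,170),(300,115)))
print('airplane', onz('top',187,200,.1).round(3))
```

```text
lantern top (array([ 0.737, -0.349,  0.273]), np.float64(0.002))
lantern base [ 0.777 -0.274  0.   ]
purple [ 0.718 -0.256  0.   ] [ 0.765 -0.25   0.13 ] (array([ 0.727, -0.219,  0.115]), np.float64(0.017))
tub [ 0.747 -0.106  0.068] star [0.691 0.166 0.012]
bar (array([ 0.781, -0.306,  0.195]), np.float64(0.169)) (array([ 0.863, -0.405,  0.221]), np.float64(0.002))
blue (array([0.756, 0.021, 0.133]), np.float64(0.013))
airplane [0.598 0.236 0.1  ]
```

```bash
cat >> h.py <<'E'
from scipy.spatial.transform import Rotation as Ro
W=np.array([.9633,-.2684,0]); W/=np.linalg.norm(W)
def tool(jaw,tilt):
    """jaw: heading deg of tool y; tilt: deg about tool y, z tilts toward tool x"""
    y=np.array([np.cos(np.radians(jaw)),np.sin(np.radians(jaw)),0]);z=np.array([0,0,-1.]);x=np.cross(y,z)
    return Ro.from_matrix(np.stack([x,y,z],1))*Ro.from_euler('y',tilt,degrees=True)
def row(targets,cur=None):
    """targets list of (grasp point, Rotation); prints the row for each from the current pose"""
    from rig import r
    o=r.observe();p=o['ee_pos'];R=Ro.from_quat(o['ee_rot'])
    print('t',round(o['t'],2),'joints',o['joints'].round(2),'w',round(o['width'],4),'F',o['force'].round(1))
    for G,Q in targets:
        t=np.asarray(G)+.011*Q.as_matrix()[:,2]
        print((R.inv()*Q).as_rotvec(degrees=True).round(1),R.inv().apply(t-p).round(4),'TCP',t.round(3))
E
python3 - <<'E'
from h import *
Q0=tool(-15.6,0);Q=tool(-15.6,60)
G=np.array([.609,-.033,.110]);b=-Q.as_matrix()[:,2]
print(b)
row([((.45,-.33,.34),Q0),(G+.16*b,Q),(G+.12*b,Q),(G,Q)])
E
```

```text
[-0.2328914  -0.83412325  0.5       ]
t 0.1 joints [ 1.49  0.5  -0.43  1.55  0.22  1.14 -0.21] w 0.0918 F [-0.2  1.9 -0.4]
[ -0.1  -0.  -54.4] [ 0.3102 -0.1856 -0.0949] TCP [ 0.45  -0.33   0.329]
[ 28.3  55.2 -49.2] [ 0.486  -0.3052  0.0498] TCP [ 0.574 -0.157  0.185]
[ 28.3  55.2 -49.2] [ 0.5062 -0.3334  0.0699] TCP [ 0.584 -0.124  0.165]
[ 28.3  55.2 -49.2] [ 0.5667 -0.4178  0.13  ] TCP [ 0.612 -0.024  0.104]
```

Emit:
step_arm(plan=[0, 0, -10, 0.02, -0.01, -0.06, 100, 0, 0, -54.4, 0.31, -0.186, -0.095, 100, 0, 0, -54.4, 0.31, -0.186, -0.095, 100, 0, 0, -54.4, 0.31, -0.186, -0.095, 100, 0, 0, -54.4, 0.31, -0.186, -0.095, 100, 0, 0, -54.4, 0.31, -0.186, -0.095, 100, 0, 0, -54.4, 0.31, -0.186, -0.095, 100, 0, 0, -54.4, 0.31, -0.186, -0.095, 100, 0, 0, -54.4, 0.31, -0.186, -0.095, 100])

```text
t: 1.23
ee_pos: [0.4489, -0.3312, 0.3292]
ee_rot: [0.797, 0.604, -0.001, -0.0]
force: [-0.1, -0.8, -0.1]
width: 0.092
```

Run:
```python
from h import *
Q=tool(-15.6,60)
G=np.array([.609,-.033,.110]);b=-Q.as_matrix()[:,2]
row([(G+.18*b,Q),(G+.12*b,Q),(G,Q)])
```

```text
t 1.23 joints [ 1.21  0.31 -0.78  1.66  0.22  1.27  0.12] w 0.092 F [-0.1 -0.8 -0.1]
[-0.  60.  -0.1] [0.1841 0.0739 0.1345] TCP [ 0.57  -0.174  0.195]
[-0.  60.  -0.1] [0.2361 0.0739 0.1645] TCP [ 0.584 -0.124  0.165]
[-0.  60.  -0.1] [0.34   0.0738 0.2244] TCP [ 0.612 -0.024  0.104]
```

Emit:
step_arm(plan=[0, 20, 0, 0.06, 0.024, 0.02, 100, 0, 60, 0, 0.17, 0.074, 0.1, 100, 0, 60, 0, 0.17, 0.074, 0.1, 100, 0, 60, 0, 0.17, 0.074, 0.1, 100, 0, 60, 0, 0.17, 0.074, 0.1, 100, 0, 60, 0, 0.184, 0.074, 0.1345, 100, 0, 60, 0, 0.184, 0.074, 0.1345, 100, 0, 60, 0, 0.184, 0.074, 0.1345, 100])

```text
t: 2.22
ee_pos: [0.5711, -0.1734, 0.1968]
ee_rot: [0.69, 0.524, 0.398, -0.301]
force: [0.3, 1.3, -0.3]
width: 0.0915
```

Run:
```python
from h import *
from rig import r
Q=tool(-15.6,60)
G=np.array([.609,-.033,.110]);b=-Q.as_matrix()[:,2]
row([(G+.12*b,Q),(G,Q)])
for n in("side","top"): cv2.imwrite(f"pics/{n}1.png",r.camera(n)[:,:,::-1])
```

```text
t 2.23 joints [ 1.32  0.99 -0.93  1.59 -0.27  1.19  0.42] w 0.0915 F [ 0.3  1.3 -0.3]
[0.1 0.1 0. ] [-0.0024 -0.0013  0.0603] TCP [ 0.584 -0.124  0.165]
[0.1 0.1 0. ] [-0.0023 -0.0015  0.1803] TCP [ 0.612 -0.024  0.104]
```

View pics/side1.png

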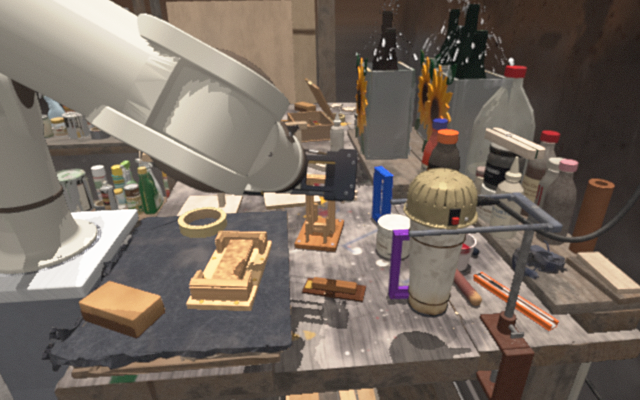

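View pics/top1.png

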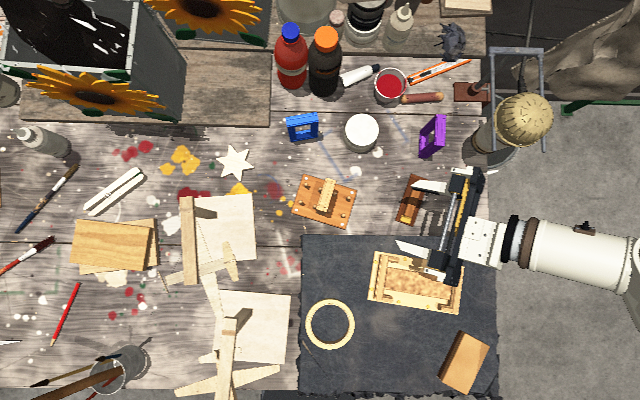

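Emit:
step_arm(plan=[0, 0, 0, -0.002, -0.001, 0.06, 100, 0, 0, 0, -0.002, -0.001, 0.11, 100, 0, 0, 0, -0.002, -0.001, 0.14, 100, 0, 0, 0, -0.002, -0.001, 0.165, 100, 0, 0, 0, -0.002, -0.001, 0.18, 100, 0, 0, 0, -0.002, -0.001, 0.18, 100])

```text
t: 3.08
ee_pos: [0.6118, -0.0227, 0.1049]
ee_rot: [0.689, 0.525, 0.398, -0.301]
force: [0.4, -0.1, 1.1]
width: 0.0918
```

Run:
```python
from h import *
from rig import r
Q=tool(-15.6,60)
G=np.array([.609,-.033,.110]);b=-Q.as_matrix()[:,2]
row([(G,Q)])
A=[]
for n in("side","top"): A.append(r.camera(n)[:,:,::-1])
cv2.imwrite("pics/c2.png",np.hstack([cv2.resize(A[0][140:270,250:390],None,fx=2.8,fy=3,interpolation=2),cv2.resize(A[1][140:270,270:410],None,fx=2.8,fy=3,interpolation=2)]))
```

```text
t 3.08 joints [ 1.14  1.1  -0.93  1.74 -0.29  0.84  0.43] w 0.0918 F [ 0.4 -0.1  1.1]
[-0.   0.1  0.2] [-0.0009  0.     -0.0008] TCP [ 0.612 -0.024  0.104]
```

View pics/c2.png

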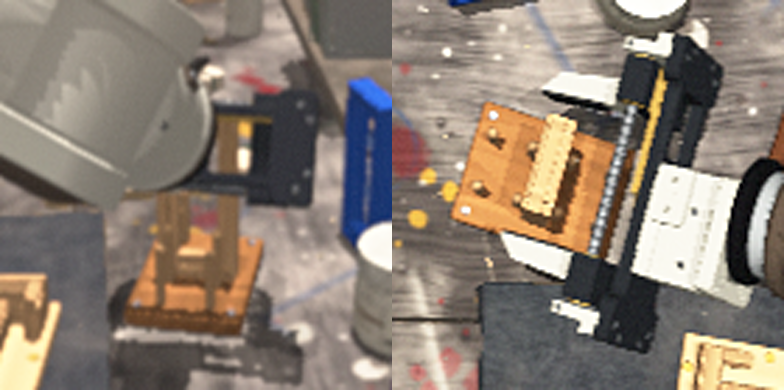

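Emit:
step_arm(plan=[0, 0, 0, 0, 0, 0, 0, 0, 0, 0, 0, 0, 0, 0, 0, 0, 0, 0, 0, 0, 0, 0, 0, 0, 0, 0, 0, 0, 0, 0, 0, 0, 0, 0, 0])

```text
t: 3.8
ee_pos: [0.6115, -0.0236, 0.1035]
ee_rot: [0.69, 0.523, 0.398, -0.302]
force: [-0.2, -1.3, 0.6]
width: 0.062
```

Run:
```python
from h import *
from rig import r
row([])
R=Ro.from_quat(r.observe()['ee_rot']);print(R.inv().apply([0,0,.08]).round(4))
A=[]
for n in("side","top"): A.append(r.camera(n)[:,:,::-1])
cv2.imwrite("pics/c3.png",np.hstack([cv2.resize(A[0][140:270,250:390],None,fx=2.8,fy=3,interpolation=2),cv2.resize(A[1][140:270,270:410],None,fx=2.8,fy=3,interpolation=2)]))
```

```text
t 3.8 joints [ 1.15  1.1  -0.93  1.74 -0.29  0.84  0.43] w 0.062 F [-0.2 -1.3  0.6]
[ 0.0693  0.     -0.04  ]
```

View pics/c3.png

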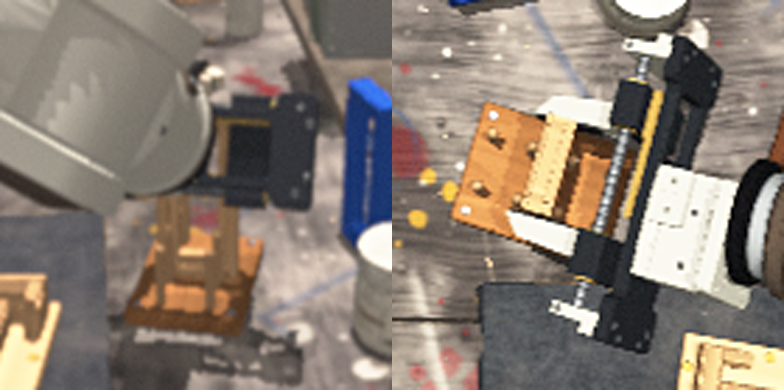

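Emit:
step_arm(plan=[0, 0, 0, 0.0173, 0, -0.01, 0, 0, 0, 0, 0.0433, 0, -0.025, 0, 0, 0, 0, 0.078, 0, -0.045, 0, 0, 0, 0, 0.113, 0, -0.065, 0, 0, 0, 0, 0.139, 0, -0.08, 0, 0, 0, 0, 0.139, 0, -0.08, 0])

```text
t: 4.65
ee_pos: [0.6123, -0.0226, 0.267]
ee_rot: [0.689, 0.525, 0.399, -0.3]
force: [0.6, -0.2, -2.1]
width: 0.0616
```

Run:
```python
from h import *
from rig import r
row([])
A=[]
for n in("side","top"): A.append(r.camera(n)[:,:,::-1])
cv2.imwrite("pics/c4.png",np.hstack([cv2.resize(A[0][100:230,250:390],None,fx=2.8,fy=3,interpolation=2),cv2.resize(A[1][140:270,270:410],None,fx=2.8,fy=3,interpolation=2)]))
```

```text
t 4.65 joints [ 1.21  0.86 -1.06  1.73 -0.38  1.    0.29] w 0.0616 F [ 0.6 -0.2 -2.1]
```

View pics/c4.png

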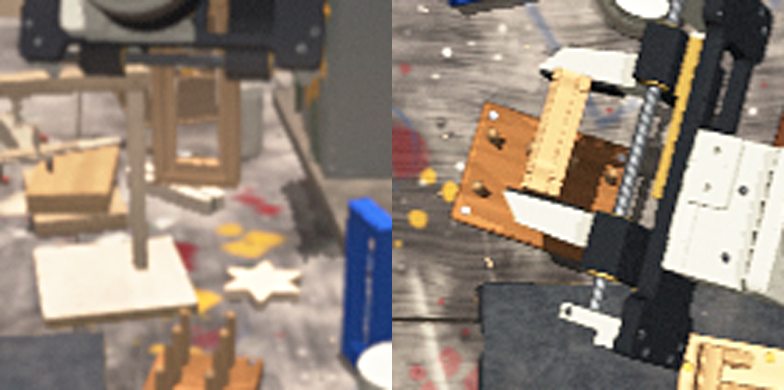

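Run:
```python
from h import *
P=[onz('side',u/3.6+180,v/3.6+160,.058)[:2] for u,v in [(27,517),(256,530),(331,290)]]
P=np.array(P);print(P.round(4),'diag ctr',((P[0]+P[2])/2).round(4),np.linalg.norm(P[0]-P[1]),np.linalg.norm(P[2]-P[1]))
a=cv2.imread('pics/top0.png');hsv=cv2.cvtColor(a,cv2.COLOR_BGR2HSV)
m=cv2.inRange(hsv,(10,30,90),(35,255,255));m[:, :360]=0;m[:,480:]=0;m[:245]=0;m[325:]=0
m=cv2.morphologyEx(m,cv2.MORPH_CLOSE,np.ones((7,7)))
c=max(cv2.findContours(m,0,2)[0],key=cv2.contourArea)
bx=cv2.boxPoints(cv2.minAreaRect(c));print(bx)
P=np.array([onz('top',u,v,.058)[:2] for u,v in bx]);print(P.mean(0),[np.linalg.norm(P[i]-P[i-1]).round(4) for i in range(4)],[np.degrees(np.arctan2(*(P[i]-P[i-1])[::-1])).round(2) for i in range(4)])
cv2.imwrite("pics/crad.png",cv2.resize(a[245:320,360:475],None,fx=6.5,fy=6.5,interpolation=2))
```

```text
[[ 0.3833 -0.3037]
 [ 0.4803 -0.3219]
 [ 0.5077 -0.134 ]] diag ctr [ 0.4455 -0.2188] 0.09866121955431482 0.1899689519460066
[[365.2973  299.21622]
 [373.4865  250.08109]
 [465.91895 265.48648]
 [457.72974 314.6216 ]]
[ 0.44372496 -0.21904386] [np.float64(0.1892), np.float64(0.0997), np.float64(0.1916), np.float64(0.0999)] [np.float64(81.5), np.float64(-9.26), np.float64(-98.43), np.float64(169.4)]
```

View pics/crad.png

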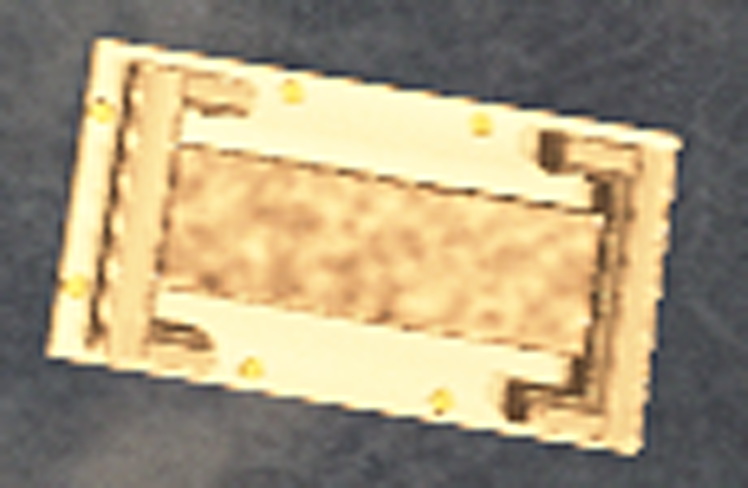

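Run:
```python
from h import *
P=np.array([onz('top',u/6.5+360,v/6.5+245,.076)[:2] for u,v in [(178,147),(603,211),(578,354),(158,287)]])
print(P.mean(0),[np.linalg.norm(P[i]-P[i-1]).round(4) for i in range(4)],[np.degrees(np.arctan2(*(P[i]-P[i-1])[::-1])).round(2) for i in range(4)])
```

```text
[ 0.44328429 -0.22002336] [np.float64(0.0426), np.float64(0.132), np.float64(0.0439), np.float64(0.1298)] [np.float64(-8.15), np.float64(-97.56), np.float64(169.1), np.float64(81.91)]
```

```bash
cat > tgt.py <<'E'
from h import *
C=np.array([.4433,-.2200,.086]);J=-8.4
def G(tilt,dz,off=.030,s=1):
    yd=np.array([np.cos(np.radians(J+90)),np.sin(np.radians(J+90)),0])
    return C+off*yd+[0,0,dz]
E
python3 - <<'E'
from tgt import *
row([(( .54,-.1,.29),tool(-12,15)),(G(-30,.12),tool(J,-30)),(G(-30,.04),tool(J,-30)),(G(-30,0),tool(J,-30))])
E
```

```text
t 4.75 joints [ 1.21  0.87 -1.05  1.73 -0.38  1.    0.29] w 0.0618 F [-0.1 -0.9 -2.4]
[  2.2 -44.9  -2.9] [-0.0315 -0.0479 -0.0861] TCP [ 0.541 -0.097  0.279]
[  2.1 -89.8  -7.7] [-0.1634 -0.1118 -0.1484] TCP [ 0.447 -0.196  0.196]
[  2.1 -89.8  -7.7] [-0.2326 -0.1118 -0.1083] TCP [ 0.447 -0.196  0.116]
[  2.1 -89.8  -7.7] [-0.2672 -0.1118 -0.0882] TCP [ 0.447 -0.196  0.076]
```

Emit:
step_arm(plan=[0.5, -10, -0.7, -0.005, -0.01, -0.025, 0, 1, -20, -1.3, -0.012, -0.02, -0.05, 0, 1.6, -30, -2, -0.02, -0.033, -0.065, 0, 2.2, -40, -2.7, -0.028, -0.044, -0.08, 0, 2.2, -50, -3.2, -0.05, -0.055, -0.1, 0, 2.2, -60, -4.5, -0.08, -0.07, -0.12, 0, 2.1, -70, -5.5, -0.11, -0.085, -0.13, 0, 2.1, -80, -6.6, -0.14, -0.1, -0.14, 0, 2.1, -89.8, -7.7, -0.1634, -0.1118, -0.1484, 0, 2.1, -89.8, -7.7, -0.1634, -0.1118, -0.1484, 0, 2.1, -89.8, -7.7, -0.1634, -0.1118, -0.1484, 0])

```text
t: 6.12
ee_pos: [0.4478, -0.1951, 0.1964]
ee_rot: [0.732, 0.631, -0.195, 0.167]
force: [-0.1, -0.9, -1.1]
width: 0.0617
```

Run:
```python
from tgt import *
from rig import r
row([(G(-30,.12),tool(J,-30)),(G(-30,.04),tool(J,-30)),(G(-30,0),tool(J,-30))])
for n in("side","top"): cv2.imwrite(f"pics/{n}5.png",r.camera(n)[:,:,::-1])
```

```text
t 6.12 joints [ 0.56  0.34 -0.67  2.05  0.81  1.12 -0.72] w 0.0617 F [-0.1 -0.9 -1.1]
[-0.1 -0.3  0. ] [-0.0007 -0.0009  0.0003] TCP [ 0.447 -0.196  0.196]
[-0.1 -0.3  0. ] [ 0.0389 -0.0008  0.0698] TCP [ 0.447 -0.196  0.116]
[-0.1 -0.3  0. ] [ 0.0588 -0.0007  0.1045] TCP [ 0.447 -0.196  0.076]
```

View pics/side5.png

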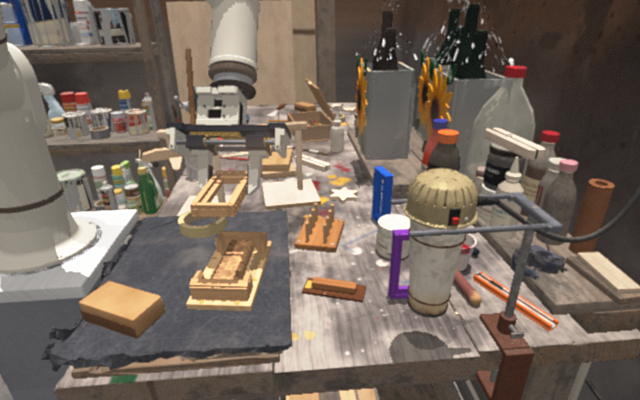

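View pics/top5.png

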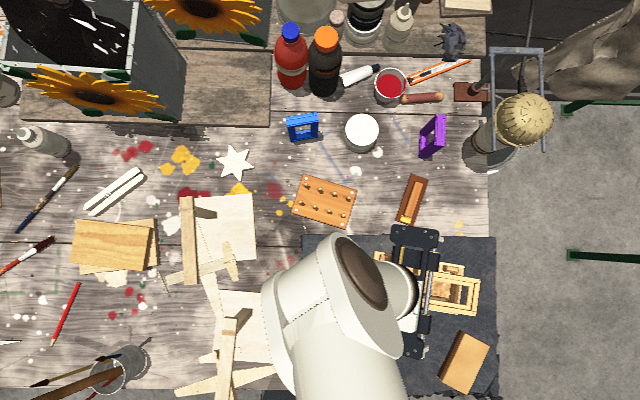

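Run:
```python
from h import *
a=cv2.imread('pics/side5.png');b=cv2.imread('pics/top5.png')
cv2.imwrite("pics/c5.png",np.hstack([cv2.resize(a[150:310,170:280],None,fx=3.6,fy=3.6,interpolation=2),cv2.resize(b[220:340,380:490],None,fx=3.6,fy=4.8,interpolation=2)]))
```

```text
(no output)
```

View pics/c5.png

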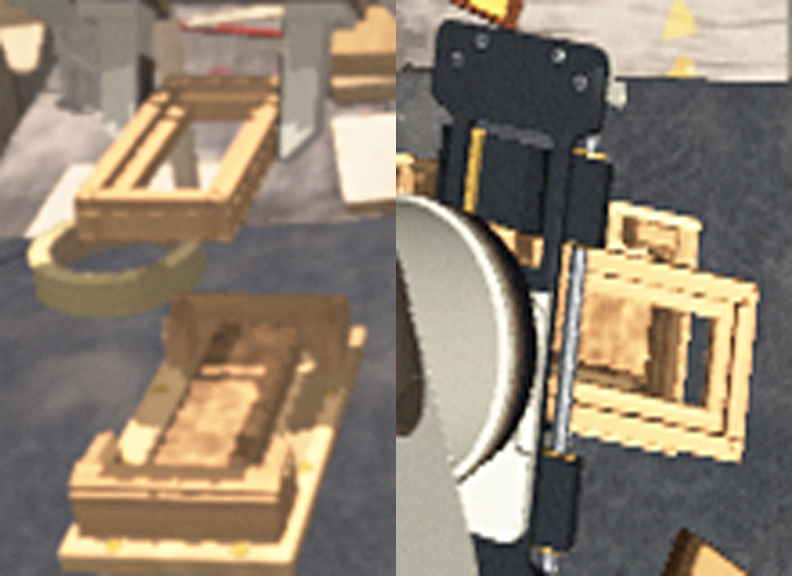

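Run:
```python
from tgt import *
from rig import r
xd=np.array([np.cos(np.radians(J)),np.sin(np.radians(J)),0]);yd=np.array([-xd[1],xd[0],0])
c=C+[0,0,.12]
for s in(1,-1):
    e=c-.065*yd+s*.031*xd+[0,0,.01]; print('exp',e.round(4),'top',proj('top',e).round(1),'side',proj('side',e).round(1), 'side lower',proj('side',e-[0,0,.02]).round(1))
for n,u,v in [('top',479.7,280.4),('top',476.1,315.4),('side',191.7,205.3),('side',236.2,209.5)]: print(n,onz(n,u,v,.216).round(4))
```

```text
exp [ 0.4645 -0.2888  0.216 ] top [480.4 280.2] side [231.2 203.1] side lower [232.7 215.8]
exp [ 0.4031 -0.2798  0.216 ] top [475.7 317.9] side [187.6 202.5] side lower [189.9 215.2]
top [ 0.4641 -0.2876  0.216 ]
top [ 0.4071 -0.2804  0.216 ]
side [ 0.4106 -0.2894  0.216 ]
side [ 0.4734 -0.3095  0.216 ]
```

Run:
```python
from h import *
a=cv2.imread('pics/side5.png');b=cv2.imread('pics/top5.png')
cv2.imwrite("pics/c6.png",np.hstack([cv2.resize(a[165:225,180:250],None,fx=5.6,fy=8,interpolation=2),cv2.resize(b[260:330,430:490],None,fx=6.5,fy=480/70,interpolation=2)]))
```

```text
(no output)
```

View pics/c6.png

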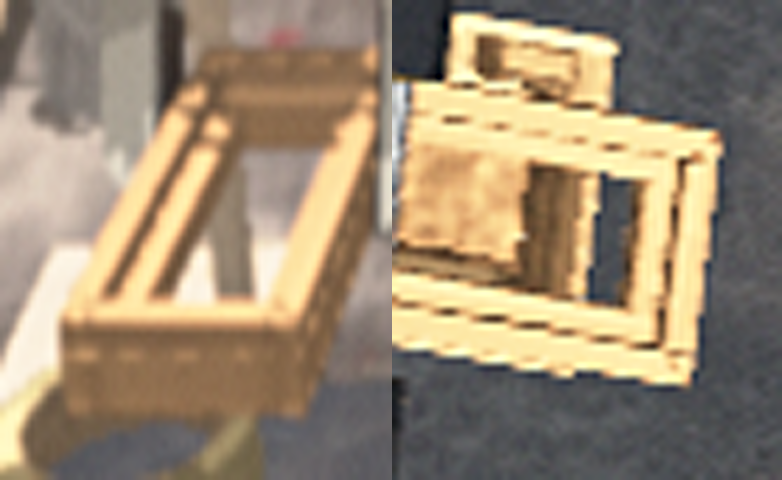

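```bash
cat >> h.py <<'E'
def tri(a,b):
    o1,d1=ray('side',*a);o2,d2=ray('top',*b)
    A=np.stack([d1,-d2],1);s=np.linalg.lstsq(A,o2-o1,rcond=None)[0]
    p,q=o1+d1*s[0],o2+d2*s[1];return p.round(4),q.round(4)
E
python3 - <<'E'
from h import *
print(tri((191.25,205.25),(475.8,316.1)));print(tri((235,205.3),(480.2,279.7)))
E
```

```text
(array([ 0.4077, -0.2809,  0.212 ]), array([ 0.4054, -0.2812,  0.2126]))
(array([ 0.4694, -0.2892,  0.2125]), array([ 0.465 , -0.2896,  0.2131]))
```

Emit:
step_arm(plan=[0, -0.3, 0, 0.02, -0.0017, 0.035, 0, 0, -0.3, 0, 0.039, -0.0017, 0.07, 0, 0, -0.3, 0, 0.0489, -0.0017, 0.0871, 0, 0, -0.3, 0, 0.0489, -0.0017, 0.0871, 0])

```text
t: 6.72
ee_pos: [0.4449, -0.1974, 0.0961]
ee_rot: [0.732, 0.63, -0.198, 0.169]
force: [-0.3, 0.0, -0.5]
width: 0.062
```

Run:
```python
from tgt import *
from rig import r
row([(G(-30,.02),tool(J,-30)),(G(-30,0),tool(J,-30))])
A=[r.camera(n)[:,:,::-1] for n in("side","top")]
cv2.imwrite("pics/side7.png",A[0]);cv2.imwrite("pics/top7.png",A[1])
a,b=A
cv2.imwrite("pics/c7.png",np.hstack([cv2.resize(a[210:315,180:280],None,fx=4,fy=5,interpolation=2),cv2.resize(b[230:335,400:490],None,fx=4.3,fy=5,interpolation=2)]))
```

```text
t 6.72 joints [ 0.48  0.52 -0.59  2.11  1.    1.02 -0.95] w 0.062 F [-0.3  0.  -0.5]
[-0.2  0.1 -0.1] [ 0.0014  0.0017 -0.0013] TCP [ 0.447 -0.196  0.096]
[-0.2  0.1 -0.1] [0.0114 0.0017 0.016 ] TCP [ 0.447 -0.196  0.076]
```

View pics/c7.png

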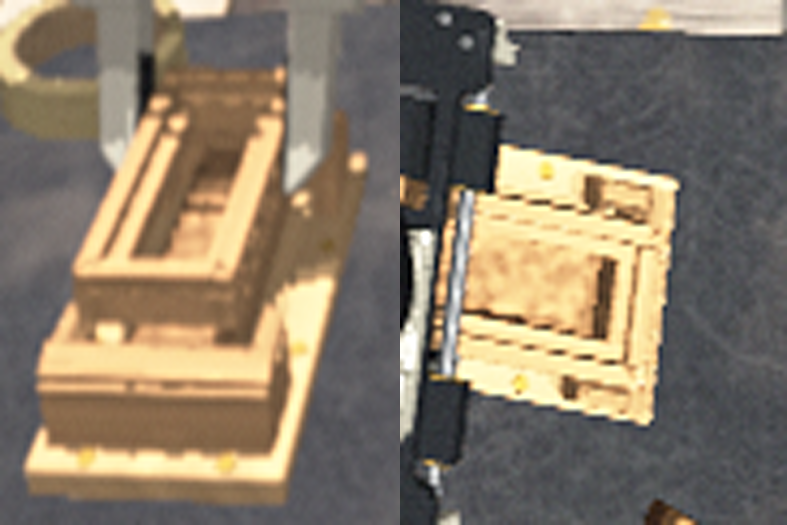

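Run:
```python
from h import *
b=cv2.imread('pics/top7.png')
cv2.imwrite("pics/c8.png",cv2.resize(b[255:320,405:470],None,fx=9,fy=9,interpolation=2))
```

```text
(no output)
```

View pics/c8.png

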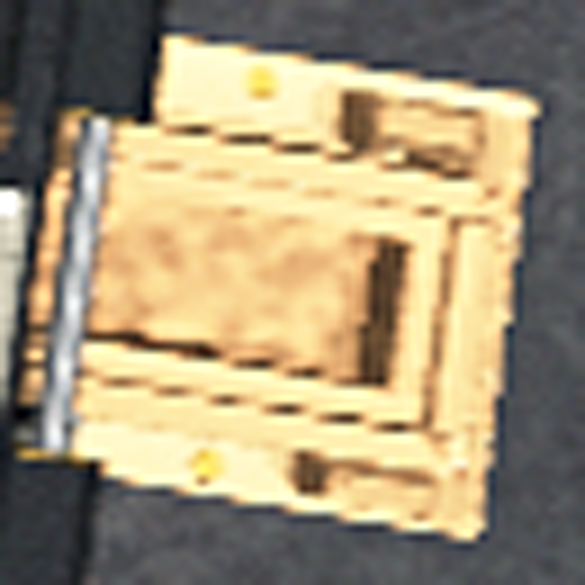

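Run:
```python
from tgt import *
xd=np.array([np.cos(np.radians(J)),np.sin(np.radians(J)),0]);yd=np.array([-xd[1],xd[0],0])
for (u,v) in [(300,298.5),(442,322)]:
    p=onz('top',405+u/9,255+v/9,.116)-C; print(p@xd,p@yd)
# cradle long board edges same picture: top edge (165,35)-(540,105), bottom (95,475)-(480,540)
for (u,v) in [(352,70),(287,508),(510,322)]:
    p=onz('top',405+u/9,255+v/9,.058)-C; print('board',p@xd,p@yd)
```

```text
-0.00010491646141038997 -0.028241480507353492
-0.00010671751676660096 -0.05857971106690968
board 0.048272734609631704 -0.05109038117763124
board -0.05025920287929883 -0.049625700461083326
board -0.0016161009001511555 -0.09405674723140339
```

Emit:
step_arm(plan=[0, 0, 0, 0.005, -0.0005, 0.0075, 0, 0, 0, 0, 0.0075, -0.0005, 0.0116, 0, 0, 0, 0, 0.0084, -0.0005, 0.0131, 0, 0, 0, 0, 0.0084, -0.0005, 0.0131, 0])

```text
t: 7.32
ee_pos: [0.445, -0.1955, 0.0811]
ee_rot: [0.731, 0.631, -0.198, 0.17]
force: [0.7, 1.0, -1.7]
width: 0.0616
```

Run:
```python
from tgt import *
from rig import r
row([(G(-30,0),tool(J,-30))])
A=[r.camera(n)[:,:,::-1] for n in("side","top")]
a,b=A
cv2.imwrite("pics/c9.png",np.hstack([cv2.resize(a[210:315,180:280],None,fx=4,fy=5,interpolation=2),cv2.resize(b[230:335,400:490],None,fx=4.3,fy=5,interpolation=2)]))
```

```text
t 7.33 joints [ 0.47  0.55 -0.58  2.12  1.03  1.01 -0.99] w 0.0616 F [ 0.7  1.  -1.7]
[-0.   0.2  0. ] [0.0023 0.0019 0.004 ] TCP [ 0.447 -0.196  0.076]
```

View pics/c9.png

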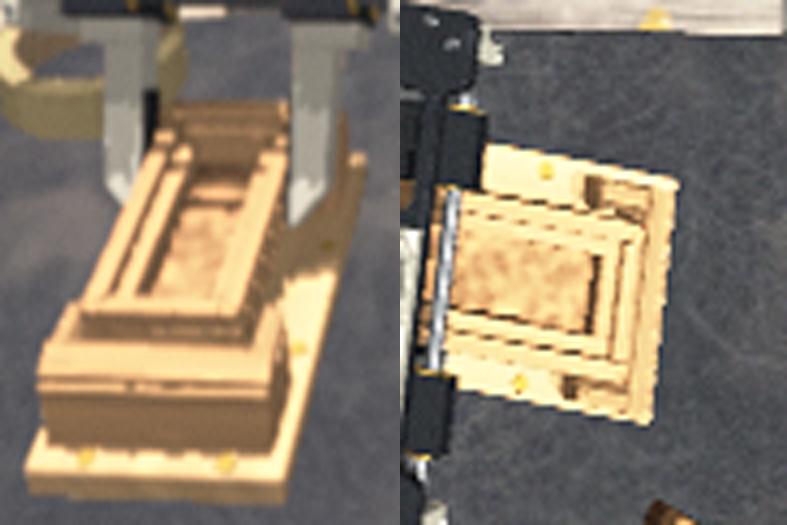

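Emit:
step_arm(plan=[0, 0, 0, 0.001, 0, 0.0017, 0, 0, 0, 0, 0.0018, 0, 0.003, 0, 0, 0, 0, 0.0024, 0, 0.0042, 0, 0, 0, 0, 0.0024, 0, 0.0042, 0])

```text
t: 7.92
ee_pos: [0.4453, -0.1957, 0.0793]
ee_rot: [0.73, 0.63, -0.199, 0.172]
force: [-6.6, 8.3, 25.7]
width: 0.0618
```

Run:
```python
from tgt import *
from rig import r
row([(G(-30,0),tool(J,-30))])
A=[r.camera(n)[:,:,::-1] for n in("side","top")]
a,b=A
cv2.imwrite("pics/c10.png",np.hstack([cv2.resize(a[210:315,180:280],None,fx=4,fy=5,interpolation=2),cv2.resize(b[230:335,400:490],None,fx=4.3,fy=5,interpolation=2)]))
```

```text
t 7.92 joints [ 0.46  0.56 -0.58  2.12  1.03  1.01 -1.  ] w 0.0618 F [-6.6  8.3 25.7]
[ 0.   0.5 -0. ] [0.0016 0.0016 0.0023] TCP [ 0.447 -0.196  0.076]
```

View pics/c10.png

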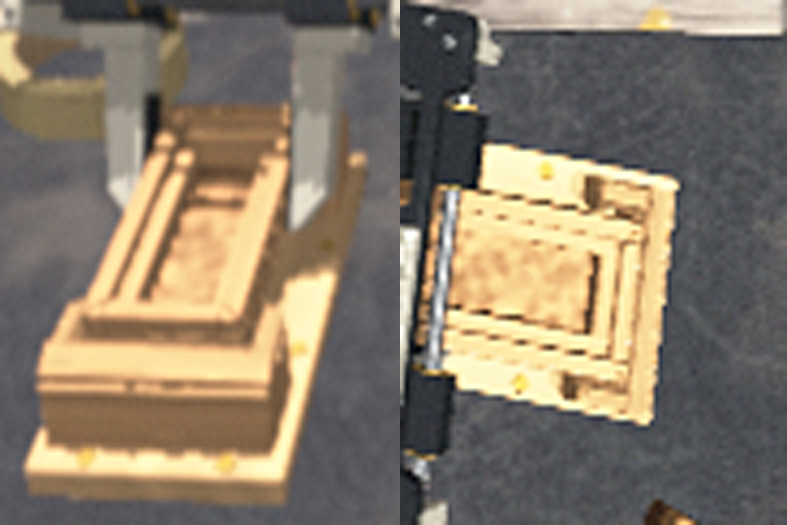

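```bash
python3 - <<'E'
from tgt import *
xd=np.array([np.cos(np.radians(J)),np.sin(np.radians(J)),0]);yd=np.array([-xd[1],xd[0],0])
for s in(1,-1):
  for z in(.096,.100):
    e=C-.065*yd+s*.031*xd;e[2]=z;print('frame end',s,z,proj('side',e).round(1),proj('top',e).round(1))
  e=C+.057*yd+s*.023*xd;e[2]=.096;print('far recess corner',proj('side',e).round(1))
  e=C-.093*yd+s*.05*xd;e[2]=.058;print('board',s,proj('side',e).round(1),proj('top',e).round(1))
  e=C-.067*yd+s*.033*xd;e[2]=.089;print('blockinner',s,proj('side',e).round(1))
E
python3 - <<'E'
import sys;sys.path.insert(0,'.')
from h import *
from rig import r
a=r.camera('side')[:,:,::-1];cv2.imwrite('pics/side11.png',a)
cv2.imwrite("pics/c11.png",cv2.resize(a[255:315,180:255],None,fx=10,fy=10,interpolation=2))
E
```

```text
frame end 1 0.096 [239.9 273.8] [456. 274.]
frame end 1 0.1 [239.6 271.7] [456.7 274.1]
far recess corner [251.6 233.1]
board 1 [250.5 306.1] [464.4 265.3]
blockinner 1 [241.3 278.4]
frame end -1 0.096 [200.  272.8] [451.8 306.1]
frame end -1 0.1 [199.6 270.7] [452.5 306.4]
far recess corner [226.5 232.6]
board -1 [185.3 304.2] [458.1 314.8]
blockinner -1 [199.  277.3]
```

View pics/c11.png

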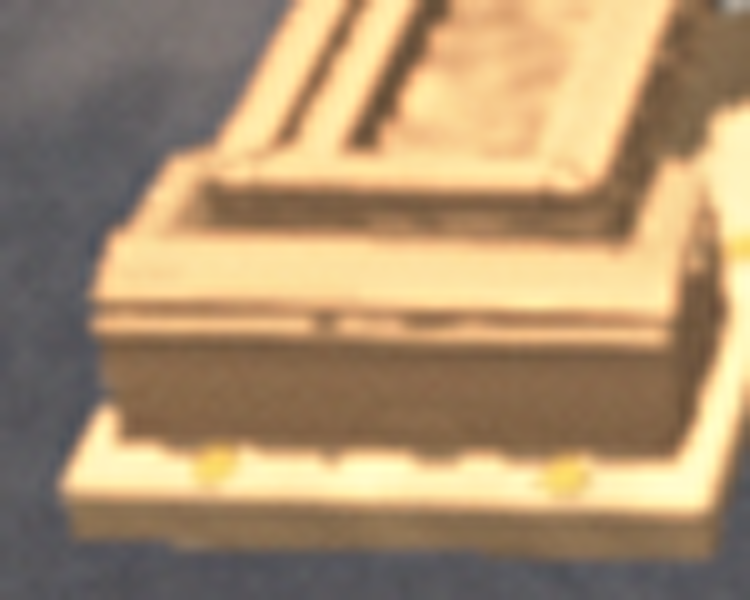

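Emit:
step_arm(plan=[0, 0, 0, -0.0007, 0, -0.0013, 0, 0, 0, 0, -0.0007, 0, -0.0013, 0])

```text
t: 8.32
ee_pos: [0.4453, -0.1956, 0.0794]
ee_rot: [0.731, 0.63, -0.198, 0.171]
force: [-2.9, 3.8, 12.8]
width: 0.0615
```

Emit:
step_arm(plan=[0, 0, 0, 0, 0, 0, 80, 0, 0, 0, 0, 0, 0, 100, 0, 0, 0, 0, 0, 0, 100, 0, 0, 0, 0, 0, 0, 100])

```text
t: 8.82
ee_pos: [0.4449, -0.1957, 0.0776]
ee_rot: [0.731, 0.631, -0.198, 0.17]
force: [-0.6, -0.3, 1.1]
width: 0.0909
```

Run:
```python
from tgt import *
from rig import r
row([(G(-30,0),tool(J,-30)),(G(-30,0)-.15*tool(J,-30).as_matrix()[:,2],tool(J,-30))])
A=[r.camera(n)[:,:,::-1] for n in("side","top")]
a,b=A
cv2.imwrite("pics/c12.png",np.hstack([cv2.resize(a[210:315,180:280],None,fx=4,fy=5,interpolation=2),cv2.resize(b[230:335,400:490],None,fx=4.3,fy=5,interpolation=2)]))
```

```text
t 8.82 joints [ 0.46  0.56 -0.58  2.12  1.03  1.   -0.99] w 0.0909 F [-0.6 -0.3  1.1]
[-0.1  0.2 -0. ] [0.0008 0.002  0.0009] TCP [ 0.447 -0.196  0.076]
[-0.1  0.2 -0. ] [ 0.0002  0.0019 -0.1491] TCP [ 0.458 -0.122  0.206]
```

View pics/c12.png

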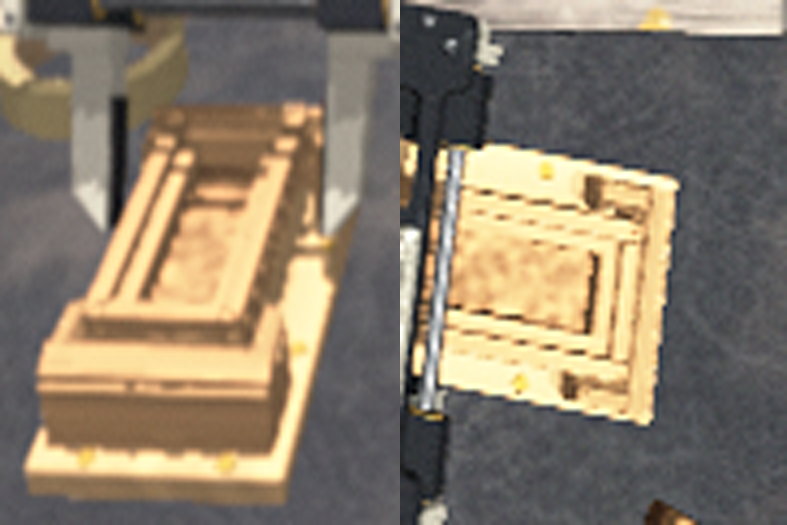

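Emit:
step_arm(plan=[0, 0, 0, 0, 0, -0.02, 100, 0, 0, 0, 0, 0, -0.05, 100, 0, 0, 0, 0, 0, -0.1, 100, 0, 0, 0, 0, 0, -0.15, 100, 0, 0, 0, 0, 0, -0.15, 100])

```text
t: 9.55
ee_pos: [0.459, -0.1184, 0.2105]
ee_rot: [0.731, 0.631, -0.194, 0.173]
force: [1.4, -0.2, -0.3]
width: 0.0918
```

Run:
```python
from tgt import *
from rig import r
P=np.array([.616,-.2255,0])
row([(P+[0,0,.15],tool(71.6,0)),(P+[0,0,.027],tool(71.6,0))])
A=[r.camera(n)[:,:,::-1] for n in("side","top")]
a,b=A
cv2.imwrite("pics/side13.png",a);cv2.imwrite("pics/top13.png",b)
cv2.imwrite("pics/c13.png",np.hstack([cv2.resize(a[210:315,180:280],None,fx=4,fy=5,interpolation=2),cv2.resize(b[230:335,400:490],None,fx=4.3,fy=5,interpolation=2)]))
```

```text
t 9.55 joints [ 0.44  0.35 -0.72  2.01  0.76  1.22 -0.83] w 0.0918 F [ 1.4 -0.2 -0.3]
[-20.7  25.3 -77.9] [-0.0358  0.1702  0.1047] TCP [ 0.616 -0.226  0.139]
[-20.7  25.3 -77.9] [0.026  0.1694 0.2111] TCP [ 0.616 -0.226  0.016]
```

View pics/c13.png

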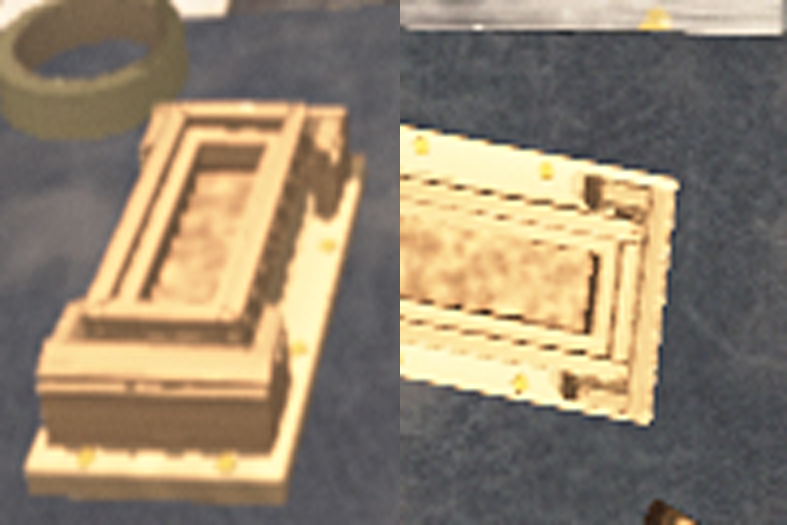

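Run:
```python
from h import *
b=cv2.imread('pics/top13.png')
cv2.imwrite("pics/c14.png",cv2.resize(b[240:325,360:475],None,fx=6.9,fy=6.9,interpolation=2))
```

```text
(no output)
```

View pics/c14.png

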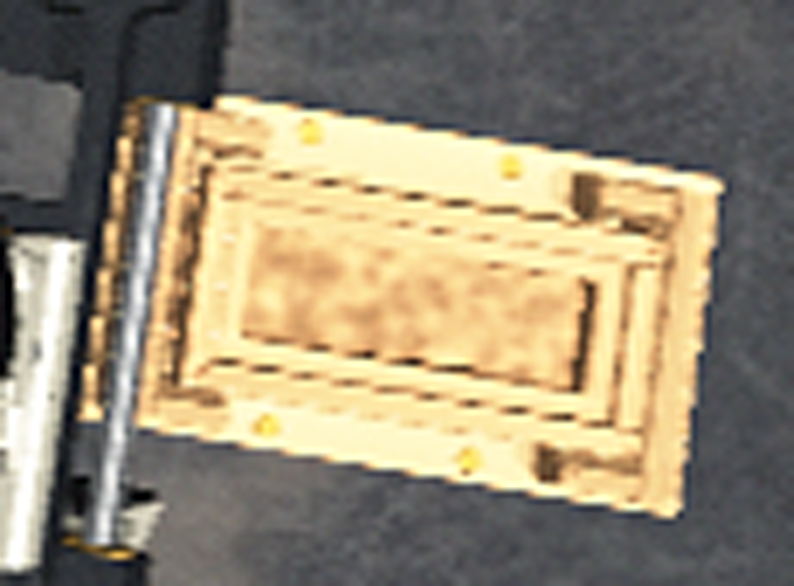

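Run:
```python
from tgt import *
xd=np.array([np.cos(np.radians(J)),np.sin(np.radians(J)),0]);yd=np.array([-xd[1],xd[0],0])
for nm,z,pts in [('outer',.096,[(209,172),(661,240),(637,440),(180,372)]),('win',.089,[(250,222),(597,280),(580,392),(240,338)])]:
    P=np.array([onz('top',360+u/6.9,240+v/6.9,z) for u,v in pts])
    print(nm,P.mean(0).round(4),[(round(float((p-C)@xd),4),round(float((p-C)@yd),4)) for p in P],np.degrees(np.arctan2(*(P[0]-P[1])[1::-1])),np.degrees(np.arctan2(*(P[3]-P[2])[1::-1])))
```

```text
outer [ 0.4437 -0.2204  0.096 ] [(0.0275, 0.0644), (0.0294, -0.0648), (-0.0265, -0.0654), (-0.0285, 0.0643)] 82.44810098072055 82.4949904964511
win [ 0.4423 -0.2208  0.089 ] [(0.0152, 0.0495), (0.0151, -0.0506), (-0.0166, -0.05), (-0.0172, 0.0476)] 81.5170134784504 81.95255609867831
```

Emit:
step_arm(plan=[-2.5, 3, -9, 0, 0.02, -0.01, 100, -5, 6, -19, -0.005, 0.04, 0, 70, -7.5, 9, -28, -0.01, 0.06, 0.015, 50, -10, 12, -38, -0.015, 0.08, 0.03, 50, -13, 16, -49, -0.02, 0.1, 0.05, 50, -16, 19, -59, -0.027, 0.12, 0.07, 50, -18, 22, -69, -0.032, 0.145, 0.09, 50, -20.7, 25.3, -77.9, -0.0358, 0.1702, 0.1047, 50, -20.7, 25.3, -77.9, -0.0358, 0.1702, 0.1047, 50, -20.7, 25.3, -77.9, -0.0358, 0.1702, 0.1047, 50])

```text
t: 10.9
ee_pos: [0.6107, -0.228, 0.1329]
ee_rot: [0.163, 0.987, -0.0, -0.005]
force: [0.3, 0.3, 0.5]
width: 0.046
```

Run:
```python
from tgt import *
from rig import r
P=np.array([.616,-.2255,0])
row([(P+[0,0,.15],tool(71.6,0)),(P+[0,0,.027],tool(71.6,0))])
A=[r.camera(n)[:,:,::-1] for n in("side","top")]
a,b=A
cv2.imwrite("pics/side15.png",a);cv2.imwrite("pics/top15.png",b)
cv2.imwrite("pics/c15.png",np.hstack([cv2.resize(a[180:330,260:400],None,fx=2.8,fy=3.4,interpolation=2),cv2.resize(b[130:280,330:490],None,fx=2.5,fy=3.4,interpolation=2)]))
```

```text
t 10.9 joints [ 0.94  0.79 -0.95  1.61  0.69  1.12  1.06] w 0.046 F [0.3 0.3 0.5]
[-0.1 -0.5 -0.3] [-0.0042  0.0041 -0.0061] TCP [ 0.616 -0.226  0.139]
[-0.1 -0.5 -0.3] [-0.0053  0.0043  0.1169] TCP [ 0.616 -0.226  0.016]
```

View pics/c15.png

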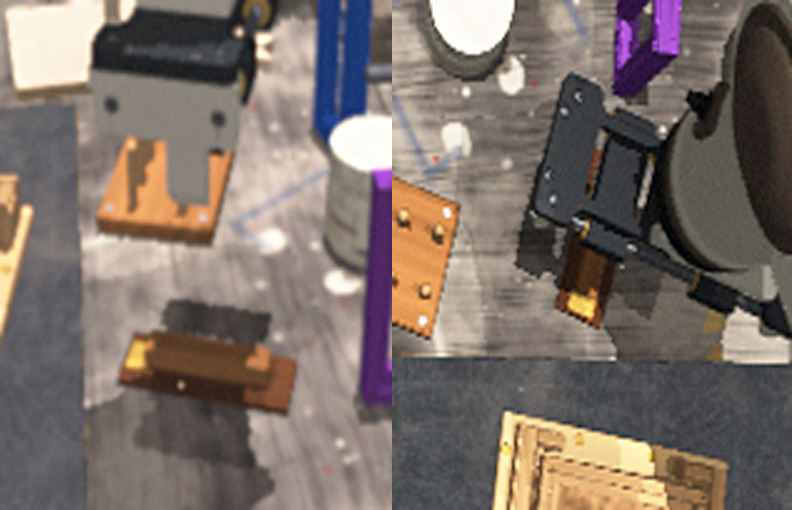

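Emit:
step_arm(plan=[0, -0.5, -0.3, -0.005, 0.0043, 0.03, 50, 0, -0.5, -0.3, -0.0053, 0.0043, 0.065, 50, 0, -0.5, -0.3, -0.0053, 0.0043, 0.09, 50, 0, -0.5, -0.3, -0.0053, 0.0043, 0.09, 50])

```text
t: 11.5
ee_pos: [0.6164, -0.2255, 0.0435]
ee_rot: [0.159, 0.987, -0.002, -0.0]
force: [-0.2, 0.3, 0.1]
width: 0.0453
```

Run:
```python
from tgt import *
from rig import r
P=np.array([.616,-.2255,0])
row([(P+[0,0,.027],tool(71.6,0))])
A=[r.camera(n)[:,:,::-1] for n in("side","top")]
a,b=A
cv2.imwrite("pics/c16.png",np.hstack([cv2.resize(a[250:330,270:390],None,fx=3.3,fy=5,interpolation=2),cv2.resize(b[150:250,350:450],None,fx=4,fy=4,interpolation=2)]))
```

```text
t 11.5 joints [ 0.88  0.89 -0.87  1.64  0.79  0.99  1.  ] w 0.0453 F [-0.2  0.3  0.1]
[-0.2 -0.   0.1] [0.0004 0.     0.0275] TCP [ 0.616 -0.226  0.016]
```

View pics/c16.png

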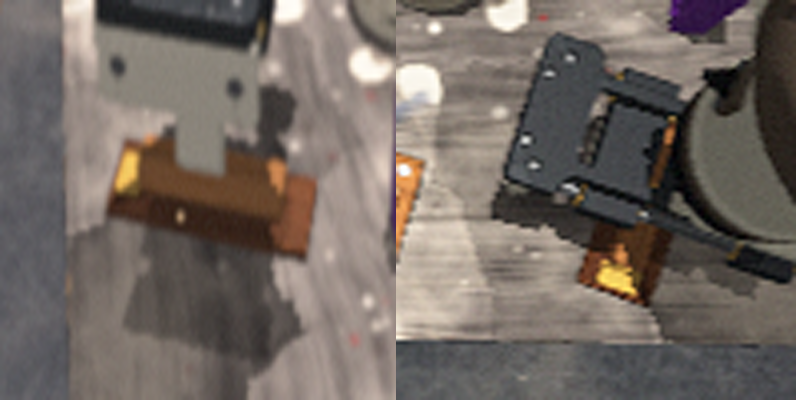

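Emit:
step_arm(plan=[0, 0, 0, 0, 0, 0.02, 50, 0, 0, 0, 0, 0, 0.027, 50, 0, 0, 0, 0, 0, 0.027, 50, 0, 0, 0, 0, 0, 0.027, 0, 0, 0, 0, 0, 0, 0.027, 0, 0, 0, 0, 0, 0, 0.027, 0, 0, 0, 0, 0, 0, 0.027, 0, 0, 0, 0, 0, 0, 0.027, 0])

```text
t: 12.6
ee_pos: [0.6184, -0.2262, 0.0182]
ee_rot: [0.159, 0.987, -0.001, 0.002]
force: [0.1, -0.0, 1.2]
width: 0.0176
```

Run:
```python
from tgt import *
from rig import r
P=np.array([.616,-.2255,0])
row([(P+[0,0,.027],tool(71.6,0))])
A=[r.camera(n)[:,:,::-1] for n in("side","top")]
a,b=A
cv2.imwrite("pics/c17.png",np.hstack([cv2.resize(a[250:330,270:390],None,fx=3.3,fy=5,interpolation=2),cv2.resize(b[150:250,350:450],None,fx=4,fy=4,interpolation=2)]))
```

```text
t 12.6 joints [ 0.87  0.92 -0.84  1.64  0.82  0.96  0.98] w 0.0176 F [ 0.1 -0.   1.2]
[-0.1  0.2  0.1] [ 0.0025 -0.0001  0.0022] TCP [ 0.616 -0.226  0.016]
```

View pics/c17.png

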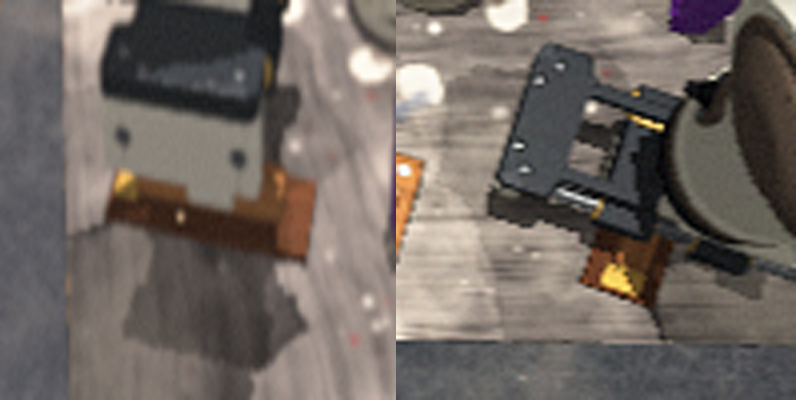

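Emit:
step_arm(plan=[0, 0, 0, 0, 0, -0.01, 0, 0, 0, 0, 0, 0, -0.05, 0, 0, 0, 0, 0, 0, -0.1, 0, 0, 0, 0, 0, 0, -0.13, 0, 0, 0, 0, 0, 0, -0.13, 0])

```text
t: 13.32
ee_pos: [0.6196, -0.2263, 0.1511]
ee_rot: [0.159, 0.987, -0.002, 0.004]
force: [0.0, -0.0, -1.8]
width: 0.0174
```

Run:
```python
from tgt import *
from rig import r
yd=np.array([np.cos(np.radians(J+90)),np.sin(np.radians(J+90)),0])
T=C-.0025*yd
row([(np.array([T[0],T[1],.107+.011+.06]),tool(J,0))])
A=[r.camera(n)[:,:,::-1] for n in("side","top")]
a,b=A
cv2.imwrite("pics/c18.png",np.hstack([cv2.resize(a[150:280,270:400],None,fx=3,fy=3.5,interpolation=2),cv2.resize(b[130:250,350:450],None,fx=4,fy=3.8,interpolation=2)[:455]]))
```

```text
t 13.32 joints [ 0.94  0.77 -0.96  1.59  0.69  1.14  1.06] w 0.0174 F [ 0.  -0.  -1.8]
[ 0.2  0.5 80.1] [ 0.1687 -0.052  -0.0171] TCP [ 0.443 -0.222  0.167]
```

View pics/c18.png

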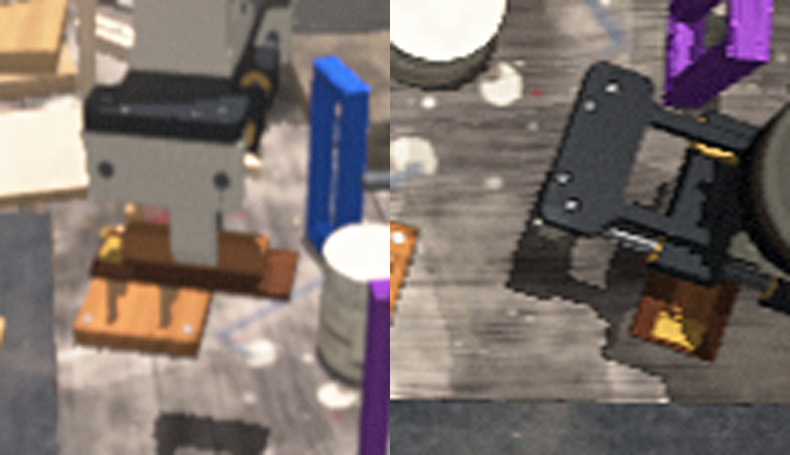

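Emit:
step_arm(plan=[0, 0, 2, 0.03, -0.01, -0.02, 0, 0, 0, 10, 0.055, -0.02, -0.03, 0, 0, 0, 20, 0.08, -0.027, -0.04, 0, 0, 0, 30, 0.1, -0.033, -0.04, 0, 0, 0, 40, 0.12, -0.039, -0.04, 0, 0, 0, 50, 0.14, -0.045, -0.04, 0, 0, 0, 60, 0.16, -0.05, -0.035, 0, 0, 0, 70, 0.1687, -0.052, -0.03, 0, 0.2, 0.5, 80.1, 0.1687, -0.052, -0.0171, 0, 0.2, 0.5, 80.1, 0.1687, -0.052, -0.0171, 0, 0.2, 0.5, 80.1, 0.1687, -0.052, -0.0171, 0])

```text
t: 14.8
ee_pos: [0.441, -0.2218, 0.1641]
ee_rot: [0.756, 0.655, -0.001, -0.003]
force: [0.1, -0.0, -0.6]
width: 0.0178
```

Run:
```python
from tgt import *
from rig import r
yd=np.array([np.cos(np.radians(J+90)),np.sin(np.radians(J+90)),0])
T=C-.0025*yd
row([(np.array([T[0],T[1],.107+.011+.02]),tool(J,0)),(np.array([T[0],T[1],.107+.011]),tool(J,0))])
A=[r.camera(n)[:,:,::-1] for n in("side","top")]
a,b=A
cv2.imwrite("pics/side19.png",a);cv2.imwrite("pics/top19.png",b)
cv2.imwrite("pics/c19.png",np.hstack([cv2.resize(a[180:315,170:290],None,fx=3.4,fy=4,interpolation=2),cv2.resize(b[210:345,360:480],None,fx=3.2,fy=4,interpolation=2)]))
```

```text
t 14.8 joints [ 1.07  0.39 -0.79  1.99  0.35  0.91 -0.04] w 0.0178 F [ 0.1 -0.  -0.6]
[-0.4 -0.1  0.2] [-0.0005  0.0022  0.0371] TCP [ 0.443 -0.222  0.127]
[-0.4 -0.1  0.2] [-0.0005  0.0023  0.0571] TCP [ 0.443 -0.222  0.107]
```

View pics/c19.png

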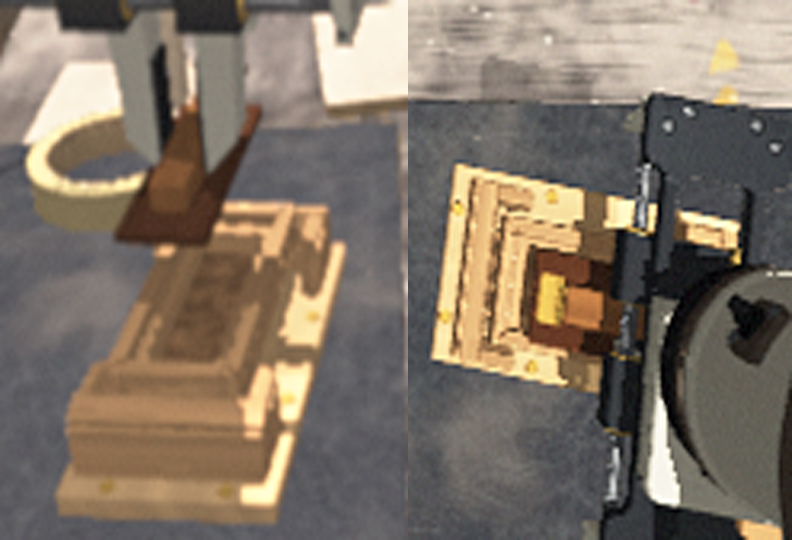

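Run:
```python
from h import *
b=cv2.imread('pics/top19.png');a=cv2.imread('pics/side19.png')
cv2.imwrite("pics/c20.png",np.hstack([cv2.resize(b[255:315,375:435],None,fx=6.6,fy=8,interpolation=2),cv2.resize(a[200:250,190:250],None,fx=6.6,fy=480/50,interpolation=2)]))
```

```text
(no output)
```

View pics/c20.png

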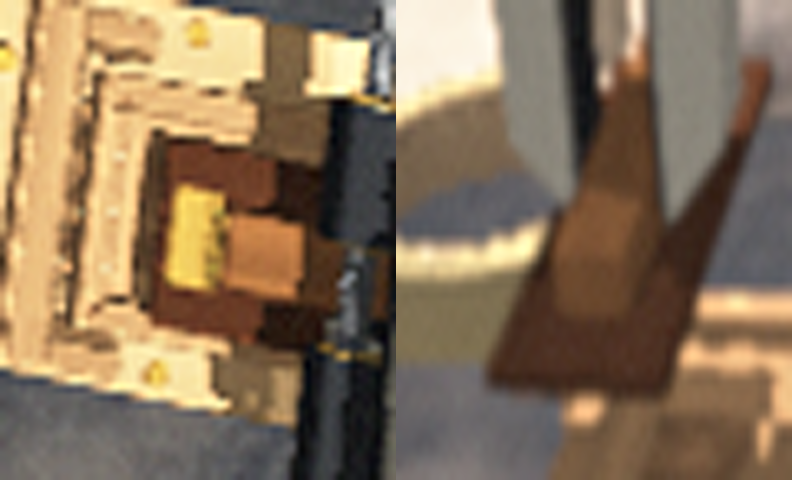

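Run:
```python
from tgt import *
xd=np.array([np.cos(np.radians(J)),np.sin(np.radians(J)),0]);yd=np.array([-xd[1],xd[0],0])
for n,u,v,z in [('top',400.5,272.25,.151),('top',397.7,295.6,.151),('side',203.9,239.4,.146),('side',231.2,240.4,.146)]:
    p=onz(n,u,v,z)-C;print(n,(p@xd).round(4),(p@yd).round(4))
for s in (1,-1):
  for e in (1,-1):
    q=C+s*.021*xd+e*.055*yd-[ .002,0,0];q[2]=.151 if e>0 else .146
    print(s,e,proj('top',q).round(1),proj('side',q).round(1))
```

```text
top 0.0193 0.0546
top -0.0225 0.0536
side -0.0231 -0.0487
side 0.0193 -0.05
1 1 [400.4 272.4] [246.3 206.3]
1 -1 [459.2 282. ] [230.1 242.3]
-1 1 [397.1 295.8] [222.5 206. ]
-1 -1 [456.2 305.2] [202.6 241.7]
```

Run:
```python
from h import *
a=cv2.imread('pics/side19.png')
c=a[225:248,195:240].astype(float);c=np.clip(c*1.6,0,255).astype(np.uint8)
cv2.imwrite("pics/c21.png",cv2.resize(c,None,fx=17,fy=17,interpolation=2))
for u in (206,212,218,224,229): print(u,[tuple(int(k) for k in a[v,u][::-1]) for v in range(230,246)])
```

```text
206 [(127, 111, 83), (121, 105, 75), (118, 104, 75), (102, 84, 62), (87, 65, 48), (79, 56, 40), (73, 46, 33), (71, 45, 29), (69, 42, 29), (60, 40, 31), (77, 66, 65), (102, 98, 100), (106, 104, 108), (105, 103, 107), (103, 100, 103), (102, 99, 101)]
212 [(73, 47, 32), (72, 45, 34), (74, 44, 30), (76, 48, 35), (74, 48, 34), (77, 47, 35), (76, 50, 36), (77, 47, 33), (73, 44, 32), (61, 38, 28), (68, 50, 41), (88, 76, 73), (97, 96, 99), (100, 99, 103), (98, 97, 103), (95, 95, 99)]
218 [(107, 71, 46), (107, 73, 46), (101, 67, 44), (85, 55, 35), (77, 48, 33), (78, 48, 36), (77, 48, 34), (76, 50, 34), (74, 45, 30), (63, 41, 28), (89, 63, 43), (178, 133, 94), (247, 191, 136), (237, 181, 127), (151, 115, 81), (114, 88, 64)]
224 [(100, 68, 46), (99, 67, 43), (90, 60, 37), (82, 53, 36), (77, 49, 33), (81, 48, 37), (84, 53, 38), (80, 51, 36), (78, 48, 35), (70, 44, 31), (68, 44, 33), (86, 64, 46), (115, 88, 62), (122, 92, 67), (126, 98, 71), (127, 99, 70)]
229 [(80, 51, 34), (79, 51, 38), (79, 48, 35), (80, 53, 37), (77, 47, 30), (76, 47, 34), (77, 49, 35), (76, 49, 33), (75, 48, 36), (68, 42, 30), (63, 42, 28), (84, 60, 43), (116, 90, 65), (112, 86, 63), (103, 81, 56), (104, 79, 57)]
```

View pics/c21.png

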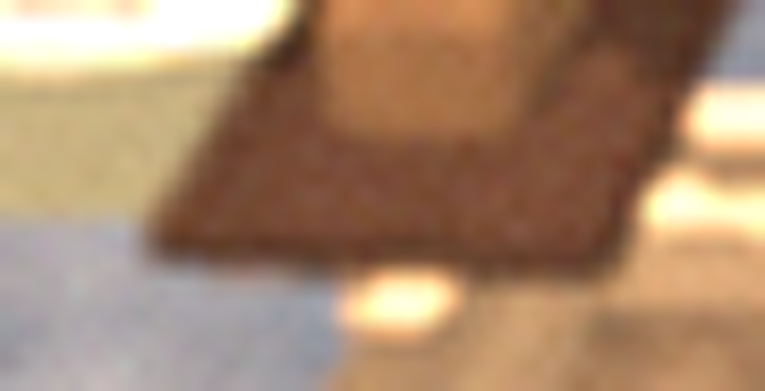

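Emit:
step_arm(plan=[-0.4, 0, 0.2, 0, 0.0018, 0.015, 0, -0.4, 0, 0.2, 0, 0.0018, 0.03, 0, -0.4, 0, 0.2, 0, 0.0018, 0.0395, 0, -0.4, 0, 0.2, 0, 0.0018, 0.0395, 0])

```text
t: 15.4
ee_pos: [0.4421, -0.2218, 0.1239]
ee_rot: [0.758, 0.652, 0.001, -0.001]
force: [-0.2, 0.1, -0.4]
width: 0.0175
```

Run:
```python
from tgt import *
from rig import r
yd=np.array([np.cos(np.radians(J+90)),np.sin(np.radians(J+90)),0])
T=C-.0025*yd
row([(np.array([T[0],T[1],.107+.011]),tool(J,0))])
A=[r.camera(n)[:,:,::-1] for n in("side","top")]
a,b=A
cv2.imwrite("pics/side22.png",a);cv2.imwrite("pics/top22.png",b)
cv2.imwrite("pics/c22.png",np.hstack([cv2.resize(a[220:310,185:265],None,fx=5,fy=6,interpolation=2),cv2.resize(b[245:320,365:435],None,fx=5.5,fy=7.2,interpolation=2)]))
```

```text
t 15.4 joints [ 1.03  0.45 -0.75  2.02  0.41  0.83 -0.1 ] w 0.0175 F [-0.2  0.1 -0.4]
[-0.  -0.1 -0.2] [-0.0006  0.0009  0.0169] TCP [ 0.443 -0.222  0.107]
```

View pics/c22.png

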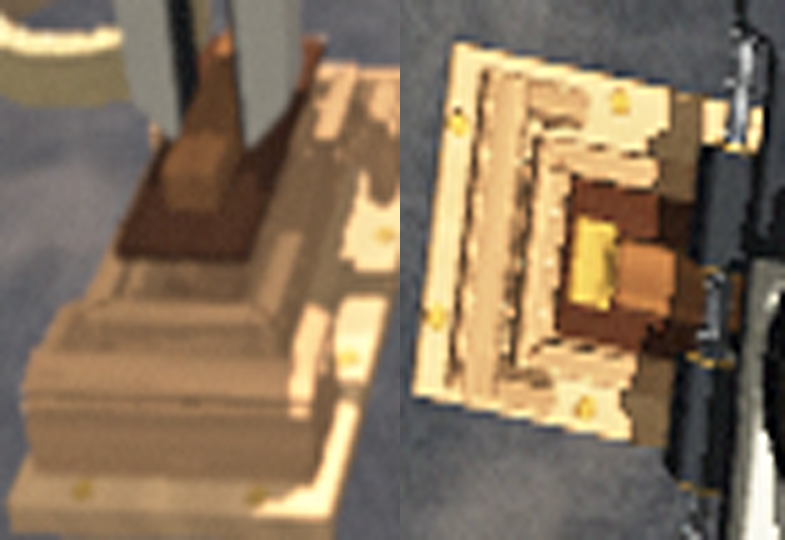

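Run:
```python
from tgt import *
from rig import r
a=cv2.imread('pics/side22.png');b=cv2.imread('pics/top22.png')
cv2.imwrite("pics/c23.png",np.hstack([cv2.resize(np.clip(a[245:280,195:245]*1.3,0,255).astype(np.uint8),None,fx=8,fy=13,interpolation=2),cv2.resize(b[260:305,385:425],None,fx=9.5,fy=455/45,interpolation=2)]))
xd=np.array([np.cos(np.radians(J)),np.sin(np.radians(J)),0]);yd=np.array([-xd[1],xd[0],0])
for n,x,y,z in [('top',575,178,.111),('top',556,332,.111),('side',118,255,.106),('side',246,259,.106)]:
    u,v=(365+(x-400)/5.5,245+y/7.2) if n=='top' else (185+x/5,220+y/6)
    p=onz(n,u,v,z)-C;print(n,u,v,(p@xd).round(4),(p@yd).round(4))
```

```text
top 396.8181818181818 269.72222222222223 0.021 0.0536
top 393.3636363636364 291.1111111111111 -0.0196 0.0543
side 208.6 262.5 -0.0205 -0.0515
side 234.2 263.1666666666667 0.0199 -0.0517
```

View pics/c23.png

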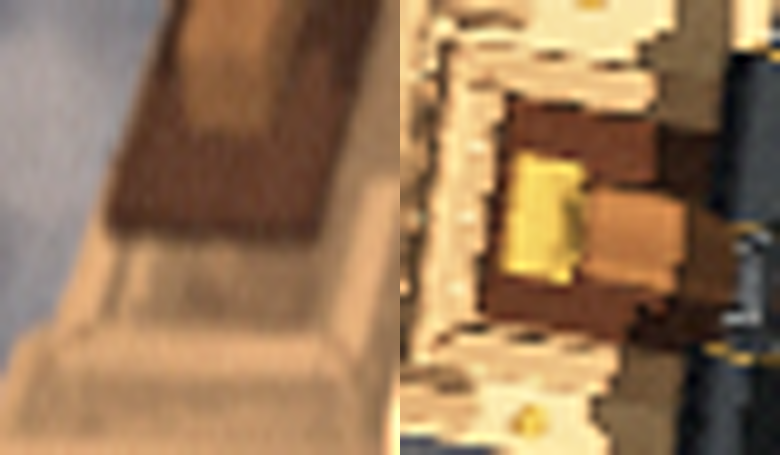

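Emit:
step_arm(plan=[0, 0, 0, 0, 0, 0.005, 0, 0, 0, 0, 0, 0, 0.008, 0, 0, 0, 0, 0, 0, 0.01, 0, 0, 0, 0, 0, 0, 0.01, 0])

```text
t: 16.0
ee_pos: [0.4428, -0.2223, 0.115]
ee_rot: [0.758, 0.652, 0.001, 0.0]
force: [-1.0, 0.5, -0.8]
width: 0.0172
```

Run:
```python
from tgt import *
from rig import r
A=[r.camera(n)[:,:,::-1] for n in("side","top")]
a,b=A;row([])
cv2.imwrite("pics/side24.png",a);cv2.imwrite("pics/top24.png",b)
cv2.imwrite("pics/c24.png",np.hstack([cv2.resize(np.clip(a[225:285,190:260]*1.3,0,255).astype(np.uint8),None,fx=6,fy=8,interpolation=2),cv2.resize(b[260:305,385:425],None,fx=9.3,fy=480/45,interpolation=2)]))
```

```text
t 16.1 joints [ 1.02  0.46 -0.74  2.03  0.42  0.81 -0.11] w 0.0178 F [-0.7  0.  -1.3]
```

View pics/c24.png

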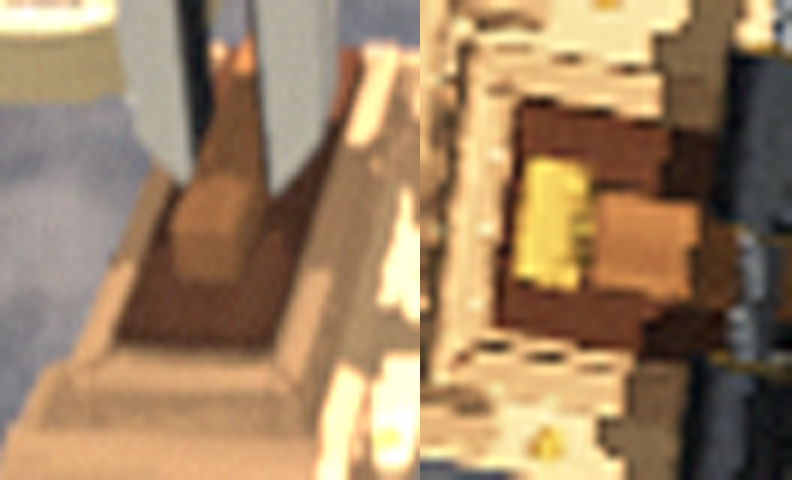

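Emit:
step_arm(plan=[0, 0, 0, 0, 0, 0.002, 0, 0, 0, 0, 0, 0, 0.004, 0, 0, 0, 0, 0, 0, 0.005, 0, 0, 0, 0, 0, 0, 0.005, 0])

```text
t: 16.6
ee_pos: [0.4428, -0.2223, 0.11]
ee_rot: [0.758, 0.652, 0.001, 0.0]
force: [0.5, -0.2, -1.9]
width: 0.0173
```

Run:
```python
from tgt import *
from rig import r
A=[r.camera(n)[:,:,::-1] for n in("side","top")]
a,b=A;row([])
cv2.imwrite("pics/side25.png",a);cv2.imwrite("pics/top25.png",b)
cv2.imwrite("pics/c25.png",np.hstack([cv2.resize(np.clip(a[225:285,190:260]*1.3,0,255).astype(np.uint8),None,fx=6,fy=8,interpolation=2),cv2.resize(b[260:305,385:425],None,fx=9.3,fy=480/45,interpolation=2)]))
```

```text
t 16.7 joints [ 1.01  0.47 -0.73  2.03  0.43  0.8  -0.12] w 0.0175 F [ 0.7 -0.1 -1.1]
```

View pics/c25.png

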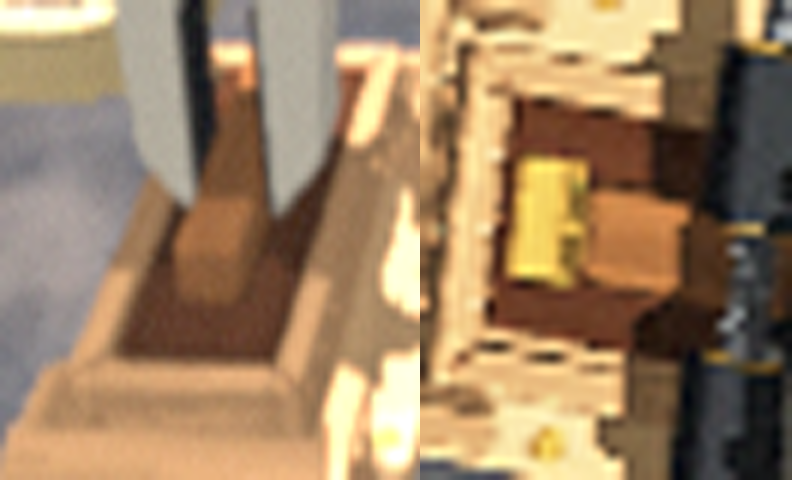

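Entering the recess with no contact force. Continue down to seat.

Emit:
step_arm(plan=[0, 0, 0, 0, 0, 0.0015, 0, 0, 0, 0, 0, 0, 0.003, 0, 0, 0, 0, 0, 0, 0.0035, 0, 0, 0, 0, 0, 0, 0.0035, 0])

```text
t: 17.2
ee_pos: [0.443, -0.2223, 0.1071]
ee_rot: [0.758, 0.652, 0.001, 0.0]
force: [-2.3, 0.8, 6.4]
width: 0.0177
```

Run:
```python
from tgt import *
from rig import r
A=[r.camera(n)[:,:,::-1] for n in("side","top")]
a,b=A;row([])
cv2.imwrite("pics/side26.png",a)
cv2.imwrite("pics/c26.png",np.hstack([cv2.resize(np.clip(a[225:285,190:260]*1.3,0,255).astype(np.uint8),None,fx=6,fy=8,interpolation=2),cv2.resize(b[260:305,385:425],None,fx=9.3,fy=480/45,interpolation=2)]))
```

```text
t 17.3 joints [ 1.01  0.47 -0.73  2.03  0.44  0.79 -0.13] w 0.0174 F [-1.1 -0.   6. ]
```

View pics/c26.png

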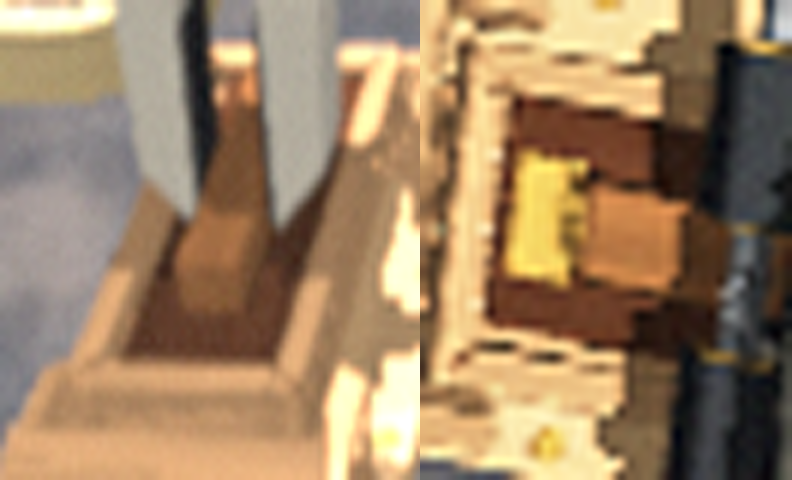

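Emit:
step_arm(plan=[0, 0, 0, 0, 0, -0.0003, 32, 0, 0, 0, 0, 0, -0.0003, 32, 0, 0, 0, 0, 0, -0.0003, 32, 0, 0, 0, 0, 0, -0.01, 32, 0, 0, 0, 0, 0, -0.03, 32, 0, 0, 0, 0, 0, -0.09, 32, 0, 0, 0, 0, 0, -0.14, 32, 0, 0, 0, 0, 0, -0.14, 32])

```text
t: 18.3
ee_pos: [0.4455, -0.2233, 0.2512]
ee_rot: [0.758, 0.652, 0.002, 0.004]
force: [0.2, -0.8, -0.8]
width: 0.0296
```

Run:
```python
from tgt import *
from rig import r
A=[r.camera(n)[:,:,::-1] for n in("side","top")]
a,b=A;row([])
cv2.imwrite("pics/side27.png",a);cv2.imwrite("pics/top27.png",b)
cv2.imwrite("pics/c27.png",np.hstack([cv2.resize(np.clip(a[225:310,185:275]*1.2,0,255).astype(np.uint8),None,fx=4.6,fy=6,interpolation=2),cv2.resize(b[245:325,365:475],None,fx=3.4,fy=510/80,interpolation=2)]))
```

```text
t 18.4 joints [ 1.15  0.27 -0.85  1.91  0.23  1.06  0.05] w 0.0295 F [ 0.3 -0.  -0.9]
```

View pics/c27.png

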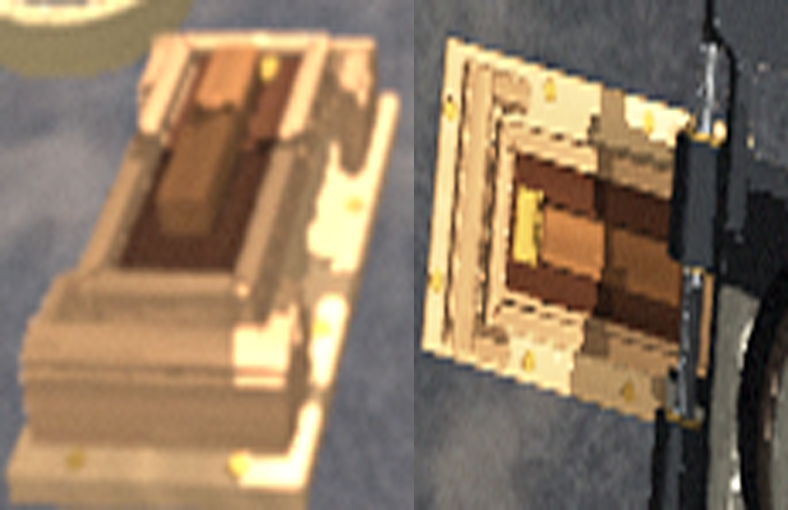

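Emit:
step_arm(plan=[0, 0, 0, -0.05, 0, -0.05, 32, 0, 0, 0, -0.1, 0, -0.07, 32, 0, 0, 0, -0.15, 0, -0.07, 32, 0, 0, 0, -0.18, 0, -0.07, 32, 0, 0, 0, -0.18, 0, -0.07, 32])

```text
t: 19.02
ee_pos: [0.4132, -0.4028, 0.3139]
ee_rot: [0.76, 0.65, 0.001, -0.002]
force: [0.1, 0.5, -0.3]
width: 0.0293
```

Run:
```python
from tgt import *
from rig import r
A=[r.camera(n)[:,:,::-1] for n in("side","top")]
a,b=A;row([])
cv2.imwrite("pics/side28.png",a);cv2.imwrite("pics/top28.png",b)
cv2.imwrite("pics/c28.png",np.vstack([cv2.resize(b[245:325,360:480],None,fx=6.6,fy=4.5,interpolation=2),np.hstack([cv2.resize(b,(396,230)),cv2.resize(a,(396,230))])]))
```

```text
t 19.12 joints [ 1.32  0.36 -0.77  1.64  0.26  1.26  0.35] w 0.0295 F [ 0.3 -0.   0.3]
```

View pics/c28.png

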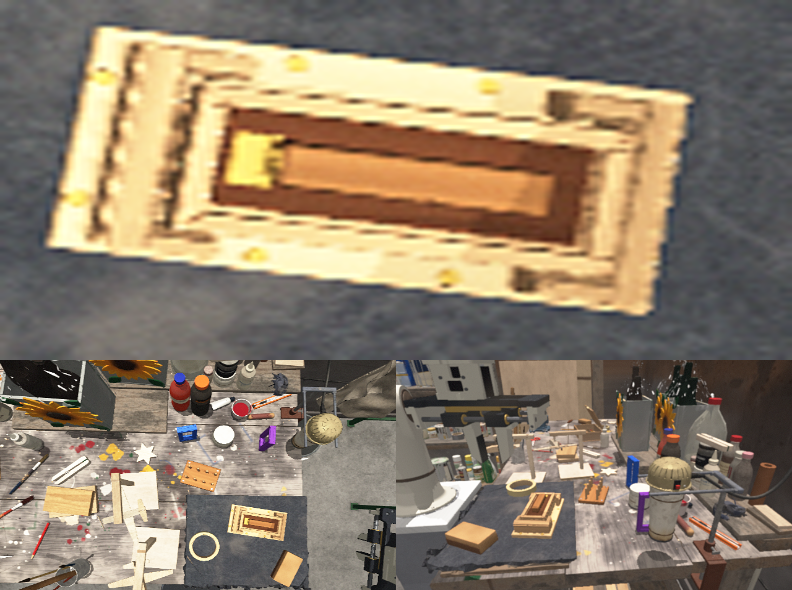

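Run:
```python
from tgt import *
a=cv2.imread('pics/side28.png');b=cv2.imread('pics/top28.png')
hsv=cv2.cvtColor(b,cv2.COLOR_BGR2HSV)
xd=np.array([np.cos(np.radians(J)),np.sin(np.radians(J)),0]);yd=np.array([-xd[1],xd[0],0])
m=((hsv[...,2]<190)&(hsv[...,1]>130)&(hsv[...,0]<18)).astype(np.uint8);m[:262]=0;m[305:]=0;m[:,:390]=0;m[:,455:]=0
m=cv2.morphologyEx(m,cv2.MORPH_OPEN,np.ones((2,2)))
k=max(cv2.findContours(m,0,2)[0],key=cv2.contourArea);bx=cv2.boxPoints(cv2.minAreaRect(k));print(bx)
for u,v in bx:
    p=onz('top',u,v,.094)-C;print((p@xd).round(4),(p@yd).round(4))
cv2.imwrite("pics/c29.png",np.hstack([cv2.resize(a[225:310,185:280],None,fx=4.2,fy=6,interpolation=2),cv2.resize(b[255:310,385:460],None,fx=5.2,fy=510/55,interpolation=2)]))
```

```text
[[391.67572 290.94592]
 [395.32434 269.05402]
 [452.24323 278.54053]
 [448.5946  300.43243]]
-0.0214 0.054
0.0211 0.0531
0.021 -0.0595
-0.0216 -0.058
```

View pics/c29.png

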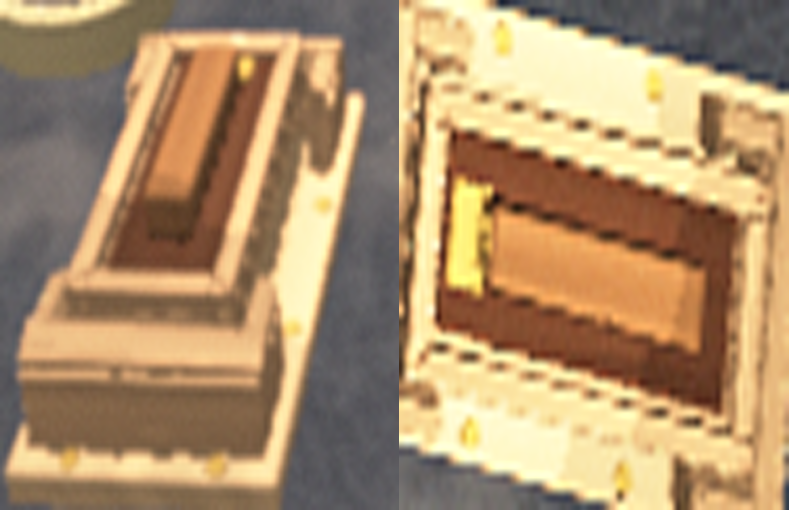

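Run:
```python
from rig import r
print(r.hand_in())
```

```text
the job is handed in; nothing more can be done
None
```

The job is handed in at about 19 s of the 64 s allowed. The frame lies face down in the cradle with its recess on top, and the easel back is in the recess with its leg up; both are released.

- **Frame:** I gripped it by its flat sides from behind with the tool tilted 60°, lifted it out of the rack and turned it through 90°. I lowered it until the wrist force reached about 26 N, backed off slightly and opened the fingers. Afterwards the top view put it within about 1 mm of the pocket centre. The side view, taken while it was still gripped, put its near end at the right height.
- **Easel back:** I carried it by its leg and lowered it into the recess. Contact came at about 6 N with the tool at 0.107 m, the height I had worked out for the step. The last pictures show the frame's walls clear all round it, and the gripper well away.

**Checks that disagreed or were weak:**
- **Calibration:** the side camera reads 2–4 mm further in x than the top camera, so I used the top camera for sideways position.
- **Panel level:** the side view suggested the held panel sat about 2 mm high at its near end before insertion. The contact height did not bear this out.
- **Panel position:** the final colour mask put the panel about 2.5 mm off centre along its length. The mask includes a dark gap, and that is more than the 2 mm clearance allows, so I took it as overstated.
- **Flatness:** I judged the panel to be flat by eye and from the contact height, and did not measure its tilt.

I did not touch the tub or the star, and the last overview picture shows nothing out of place.

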